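# Pull the green cup rack to the front of the shelf with the pull hook

### The job

Take the orange pull hook, drop its claw over the front lip of the green cup rack deep in the wire shelf and drag the rack gently forward until it is pressed firmly home, flush and square against the shelf's front stop bar: move it with the hook only, without yanking it or lifting it off the shelf. Then stand the hook upright on its blue mat again, with its whole grip on the mat, and leave the grey rack and everything else where they are.

Things in the scene. Friction and masses are not known exactly. Their poses are not given: they have to be found in the camera images.
- shelf: Fixed low wire shelf of stainless steel, open at the front, two bays side by side. Origin: on the table, below the middle of the stop bar's rear face; +x points into the shelf, z up. Deck top at z = 20 mm, x 0 to 290 mm, 370 mm wide. Bay centres at y = +90 and -90 mm; guides 6 mm thick, 18 mm above the deck, at y = 0 and +-181 mm.
- roof (a point): Middle of the foremost wire of the shelf's roof, 50 mm behind the stop bar, 155 mm above the table. The roof's wires are 6 mm thick, run along y and reach from shelf x = 47 to 283 mm (side rails underside 151 mm high); four corner posts stand at shelf x = 50 and 280 mm, y = +-179 mm.
- stop: The front stop bar, dark steel, fixed to the shelf, rigid: 8 mm thick (x -8 to 0), 370 mm wide, top at z = 48 mm (28 mm above the deck). Its frame is the same as the shelf's.
- green_rack: Loose open green cup rack with four white cups fixed in it, in either bay, 70 to 110 mm behind the stop and slightly askew. Origin: bottom middle of its front wall's OUTER face; +x to its rear, z up. 160 mm deep, 130 mm wide, walls 5 mm thick, 50 mm high, floor 5 mm. Empty from x = 5 to 62 mm; cups reach z = 76 mm. 0.4 to 0.8 kg, drags at 2 to 8 N.
- lip (a point): Middle of the top of the green rack's front lip, which runs along the whole front wall on its outer side: 8 mm deep (rack x -8 to 0), 6 mm high, its top level with the wall's at rack z = 50 mm. The rack turns square as it is pressed on the stop bar. A steady pull of about 13 N seats it firmly; more than about 20 N is a yank. It meets the bar hard: an arm is stiff, so the force climbs fast.
- grey_rack: The grey rack with amber cups in the other bay, same shape and frame as the green one; to be left alone.
- hook: Loose pull hook, 0.2 kg, standing on the flat underside of its orange grip. Origin: middle of that underside; +x along the shaft to the claw, z up. Grip: block 100 mm long (x -50 to 50), 26 mm wide (y), 50 mm high. Steel shaft 10 mm wide, at z = 37 to 45 mm, out to x = 156 mm. Not reported while the fingers hold it.
- grip (a point): A place to hold the hook: in the middle of its grip, 30 mm above the underside. The hook balances about 25 mm in front of this.
- claw (a point): Middle of the lower end of the hook's claw, 153 mm in front of the hook's origin and 5 mm above its underside. The claw is a flat steel plate that goes down from the shaft's end: x = 150 to 156 mm, 24 mm wide (y), reaching 32 mm below the shaft.
- mat: Blue mat fixed on the table, 220 mm (x) by 140 mm (y), 4 mm thick; origin under its centre. The hook stands on it at the start, its grip near the middle, its claw beyond the front edge.
- bowl: White bowl, 100 mm across, 45 mm high, loose in the white tray (220 x 170 x 25 mm) on the table side opposite the mat; origin under its centre; to be left alone.
- mug: Blue mug, 70 mm across, 80 mm high, loose in the white tray; origin under its centre; to be left alone.
- spray: Blue bottle with red cap, 50 mm across, 130 mm high, loose; origin under its centre; to be left alone.
- jar: Glass jar, 56 mm across, 80 mm high, loose; origin under its centre; to be left alone.
Not all that is in view belongs to the job. What is shaped like the green_rack but red is not meant.

How it is judged:
By the outcome, as a careful person would: the job done as asked, in the order asked, and still so for the second after the job is handed in, with the robot touching nothing.
It also fails if it takes over 72 s, if anything falls off the work surface, if the arm or the gripper's body presses on something with over 40 N, if the wrist force passes 120 N, or if a joint passes its speed limit or range.

### The arm

A 7-joint arm with a two-finger parallel gripper is mounted at the origin on the work surface. World frame = base frame: x ahead of the robot, y to its left, z up, the work surface at z = 0. Lengths are in m, angles in rad, forces in N, time in s.
With the tool pointing down it reaches from about 0.425 to 0.95 m from the base axis. Payload 4.7 kg.
Tool frame: the origin (TCP) lies midway between the tips of the shut fingers; the grasp point (between the pads) lies 19 mm behind it; z points along the fingers, y is the direction in which the jaws open and shut (so a half turn about z gives the same grasp; the last joint's range is limited). The gripper opens to 87 mm and grips with 3 to 60 N. Pads are 19 mm wide; open, the fingers measure 117 mm over their backs; the gripper's body (75 mm by 190 mm) begins 51 mm behind the grasp point.
Start: joints at [1.124, 0.469, -0.049, 1.532, 0.024, 1.141, -0.082], TCP at [0.274, -0.617, 0.223] pointing down, gripper open.
Joint ranges: [-2.59, 2.59], [-0.33, 1.99], [-1.39, 1.29], [0.1, 2.45], [-1.04, 4.18], [0.21, 1.99], [-2.66, 2.66]. Speed limits (rad/s): [2.57, 2.57, 3.14, 3.14, 3.14, 3.14, 3.14].

### API

Orientations are given as a unit quaternion [x, y, z, w].
In Python, from plant import r, vision, workorder gives the robot as it stands. The module is installed in compiled form; this text tells all that it offers.
- The arm moves only by the tool carry_out, never from a script. Its argument "plan" is text: rows parted by semicolons, each of 7 numbers parted by spaces: the gripper's target within -1 to 1 (fully open at 1, half-way at 0, shut at -1), then the shift along the tool's x, y, z scaled (see below), then the turn, a rotation vector about the tool's x, y, z scaled (see below). In form: claw x y z ax ay az; .... A call has exactly 10 rows; each row is the pose to reach, as a shift and turn from the pose commanded when the call began, along the tool's axes at that moment, turning the shorter way round; what a row does not reach only later rows make up. The controller multiplies each number of a shift by 10 cm and each number of a turn by 2 pi rad. A row lasts 1/8 s, in which the tool goes at most 62.5 mm and 10.7 degrees, less where a joint would pass 70% of its speed; a pose out of reach is approached as far as the arm can. A call with a number of a shift or a turn outside -1 to 1 is refused whole. A call with a gripper value outside its range is refused whole. The fingers move at their own pace and stop on an object; "squeeze" is the grip in N (left out, the last holds). Time passes only in rows, so rows that repeat a pose let the fingers close, or fill a call up. It gives the time, the measured TCP pose, the force and the opening at its end, in the units of the state.
- r.observe(): the state, without advancing time (a new reading comes with each control period).
- vision.snapshot(name): name is "scene" or "top"; returns the picture (384x512x3 uint8, red, green, blue); there is no depth.
- vision.calibration(name): a dict with "camera_matrix" (3x3 intrinsics, pixels), "dist_coeffs" ([k1, k2, p1, p2, k3] as OpenCV has them; the pictures are not rectified), "pose" (4x4, takes a point from camera to world coordinates). Camera axes: x right, y up, looking along -z (the intrinsics and any distortion apply to the point x, -y, -z); pixel columns grow to the right and rows downward; lengths in m; the calibration is good to about 2 mm. A picture is of the moment at which its call begins. calibration takes no time and is no camera call.
- workorder.sign_off(): hands the job in, once; it reports no verdict.
The state is a dict: "clock": time; "joint_positions": joint angles; "joint_velocities": joint speeds; "joint_efforts": joint torques, N m; "ee_pos": TCP position; "ee_rot": TCP orientation; "contact_force": force on the tool from outside, world axes, zero at the start; "torque": the same for the moment, N m; "width": finger opening in m.
Only numpy, scipy, OpenCV 4.12 (cv2) and the standard library are available. Lean on these libraries where they do the work, as an engineer would, in place of code of your own. Each camera call takes 0.05 s, during which the arm holds its last target.

## Working session

There is one attempt and no reset: what is moved stays moved. The work goes in short steps, Python scripts to look and compute and a tool call to move; the robot and the scene stay as the last step left them, time stands still between calls to the robot, and variables do not carry over. Pictures are saved under pics/ and viewed, and the job is handed in when it is done.

Besides the shell and the picture viewer there is one more tool, called after "Request:" as name(argument=value, ...) on one line, values as JSON. carry_out: Moves the arm, as the interface text tells. Its arguments: {"type":"object","properties":{"plan":{"type":"string"},"squeeze":{"type":"number"}},"required":["plan"]}

```bash
mkdir -p pics; ls; python3 - <<'E'
from plant import r, vision, workorder
import cv2, numpy as np
np.set_printoptions(precision=4,suppress=True)
s=r.observe(); print(s)
for n in ("scene","top"):
    im=vision.snapshot(n); cv2.imwrite(f"pics/{n}0.png",cv2.cvtColor(im,cv2.COLOR_RGB2BGR))
    c=vision.calibration(n); print(n,c)
E
```

```text
pics
{'clock': 0.0, 'joint_positions': array([ 1.1241,  0.4694, -0.0486,  1.5337,  0.0241,  1.141 , -0.0823]), 'joint_velocities': array([ 0.0001, -0.0019, -0.0002,  0.001 , -0.0008,  0.0001, -0.    ]), 'joint_efforts': array([ -0.0003, -50.7975,  -0.0809, -23.6156,  -0.0614,   0.038 ,
         0.0002]), 'ee_pos': array([ 0.2736, -0.6164,  0.2215]), 'ee_rot': array([ 0.9783,  0.2074, -0.0002, -0.0009]), 'contact_force': array([-0.4962,  1.0101,  0.8068]), 'torque': array([0.046 , 0.0216, 0.0316]), 'width': 0.08706725612295406}
scene {'camera_matrix': array([[407.9859,   0.    , 258.5223],
       [  0.    , 407.9859, 187.9721],
       [  0.    ,   0.    ,   1.    ]]), 'dist_coeffs': array([-0.0977,  0.    ,  0.    ,  0.    ,  0.    ]), 'pose': array([[ 0.3555, -0.5433,  0.7605,  1.4687],
       [ 0.9345,  0.2212, -0.2788, -0.3842],
       [-0.0168,  0.8098,  0.5864,  0.92  ],
       [ 0.    ,  0.    ,  0.    ,  1.    ]])}
top {'camera_matrix': array([[419.958 ,   0.    , 256.9924],
       [  0.    , 419.958 , 201.8419],
       [  0.    ,   0.    ,   1.    ]]), 'dist_coeffs': array([-0.0655,  0.    ,  0.    ,  0.    ,  0.    ]), 'pose': array([[ 0.0061,  0.9872, -0.1593,  0.1722],
       [-1.    ,  0.0059, -0.0016,  0.0215],
       [-0.0007,  0.1593,  0.9872,  1.4285],
       [ 0.    ,  0.    ,  0.    ,  1.    ]])}
```

View pics/scene0.png

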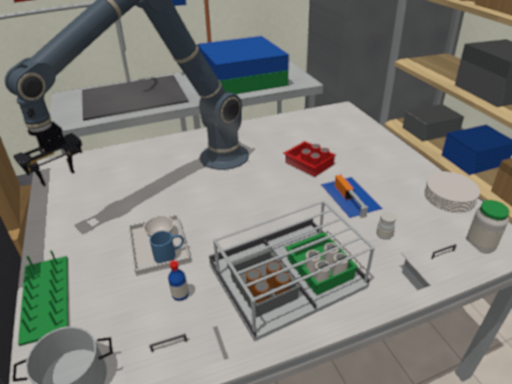

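View pics/top0.png

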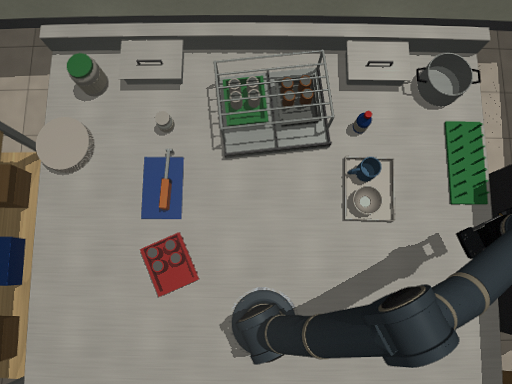

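The scene view shows the orange hook on the blue mat at about (350,195), the green rack in the shelf at (322,262), the grey rack at (265,285) and the red decoy at (310,157). In the top view these are at: hook (166,185), green rack (245,100), grey rack (295,97), red decoy (170,263), stop bar around (275,150).

```bash
cat > h.py <<'E'
import numpy as np, cv2
from plant import r, vision, workorder
np.set_printoptions(precision=4,suppress=True)
def ray(n,px):
    c=vision.calibration(n);P=c["pose"]
    u=cv2.undistortPoints(np.array(px,float).reshape(-1,1,2),c["camera_matrix"],c["dist_coeffs"]).reshape(-1,2)
    d=np.c_[u[:,0],-u[:,1],-np.ones(len(u))]@P[:3,:3].T
    return P[:3,3],d
def plane(n,px,z):
    o,d=ray(n,px); return o+d*((z-o[2])/d[:,2])[:,None]
def proj(n,X):
    c=vision.calibration(n);P=c["pose"]
    q=(np.atleast_2d(X)-P[:3,3])@P[:3,:3]; q=q*[1,-1,-1]
    return cv2.projectPoints(q.reshape(-1,1,3),np.zeros(3),np.zeros(3),c["camera_matrix"],c["dist_coeffs"])[0].reshape(-1,2)
def tri(p1,p2):
    o1,d1=ray("scene",[p1]);o2,d2=ray("top",[p2]);A=np.c_[d1[0],-d2[0]]
    t=np.linalg.lstsq(A,o2-o1,rcond=None)[0];a=o1+t[0]*d1[0];b=o2+t[1]*d2[0]
    return (a+b)/2,np.linalg.norm(a-b)
def crop(n,f,x0,y0,w,h,k,im=None):
    im=vision.snapshot(n) if im is None else im
    c=cv2.resize(im[y0:y0+h,x0:x0+w],None,fx=k,fy=k,interpolation=cv2.INTER_CUBIC)
    cv2.imwrite(f,cv2.cvtColor(c,cv2.COLOR_RGB2BGR)); return im
E
python3 - <<'E'
from h import *
t=cv2.imread("pics/top0.png")[:,:,::-1];s=cv2.imread("pics/scene0.png")[:,:,::-1]
crop("top","pics/t_shelf.png",205,45,135,120,5,t)
crop("top","pics/t_hook.png",130,105,70,125,4.5,t)
crop("scene","pics/s_shelf.png",205,195,180,135,4,s)
crop("scene","pics/s_hook.png",310,165,100,80,6,s)
for n,im in(("top",t),("scene",s)):
    hsv=cv2.cvtColor(im,cv2.COLOR_RGB2HSV)
    for nm,lo,hi in(("orange",(5,170,120),(16,255,255)),("blue",(108,150,60),(122,255,255)),("green",(50,120,60),(75,255,255))):
        m=cv2.inRange(hsv,lo,hi); k,l,st,ce=cv2.connectedComponentsWithStats(m)
        for i in range(1,k):
            if st[i,4]>60:
                c=max(cv2.findContours((l==i).astype(np.uint8),0,2)[0],key=cv2.contourArea); print(n,nm,st[i],ce[i],cv2.minAreaRect(c))
E
```

```text
top blue [151 168  13  41 101] [157.8218 188.7624] ((156.03053283691406, 187.3985595703125), (10.066920280456543, 40.447444915771484), 8.61564826965332)
top blue [  0 237  12  48 447] [  4.2438 258.7136] ((5.499999046325684, 260.5), (10.999998092651367, 46.99999237060547), 0.0)
top green [ 67  54  25  23 435] [78.7356 64.7839] ((78.80001068115234, 64.60000610351562), (21.466251373291016, 24.149534225463867), 63.43495178222656)
top green [227 111  41  14 357] [246.7339 118.0896] ((246.8160400390625, 117.90583801269531), (10.316169738769531, 40.309478759765625), 83.41805267333984)
top green [ 446  122   41   82 2411] [464.348  160.3248] ((466.35406494140625, 162.0293426513672), (82.84709930419922, 36.52954864501953), 85.76361083984375)
scene orange [336 176  16  19 158] [341.8038 184.2785] ((341.3780517578125, 184.09756469726562), (18.11615753173828, 10.151294708251953), 51.34019470214844)
scene blue [ 199   37   89   42 2615] [243.0933  56.8826] ((243.74620056152344, 56.96923065185547), (36.59024429321289, 86.32816314697266), 82.87498474121094)
scene blue [ 443  126   69   48 2321] [4
[... 935 characters left out ...]
] ((305.6364440917969, 240.8365936279297), (3.732004165649414, 41.02699661254883), 67.93209838867188)
scene green [289 239  43  25 252] [305.7341 252.0079] ((310.4137878417969, 251.0345001220703), (9.284767150878906, 45.681053161621094), 68.19859313964844)
scene green [  19  257   49   88 3254] [ 43.5627 299.2941] ((42.5, 300.5), (86.30658721923828, 48.343116760253906), 89.09062194824219)
scene green [306 260  51  34 531] [332.5122 279.2429] ((332.6951904296875, 276.7294006347656), (17.46248435974121, 51.311561584472656), 65.55604553222656)
scene green [296 264  13  12  84] [302.2976 269.619 ] ((302.3384704589844, 270.0923156738281), (10.666986465454102, 8.930500030517578), 60.2551155090332)
```

View pics/t_shelf.png

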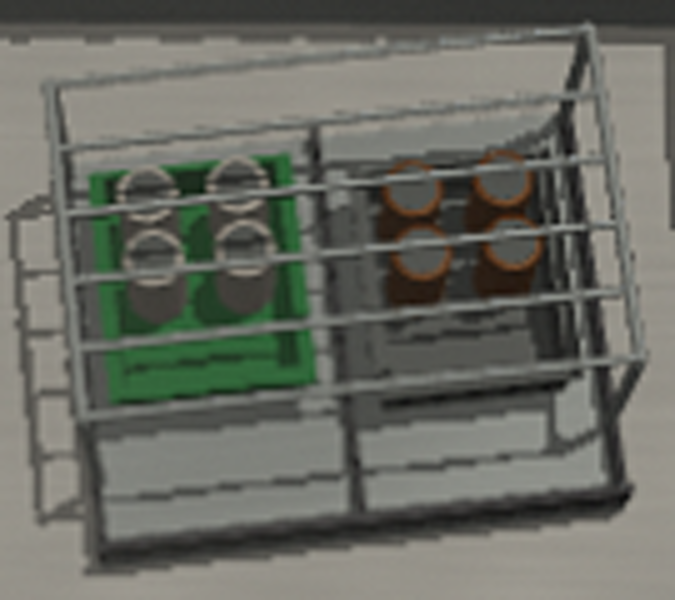

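View pics/t_hook.png

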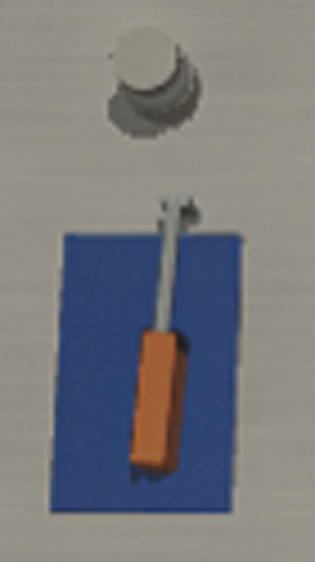

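View pics/s_shelf.png

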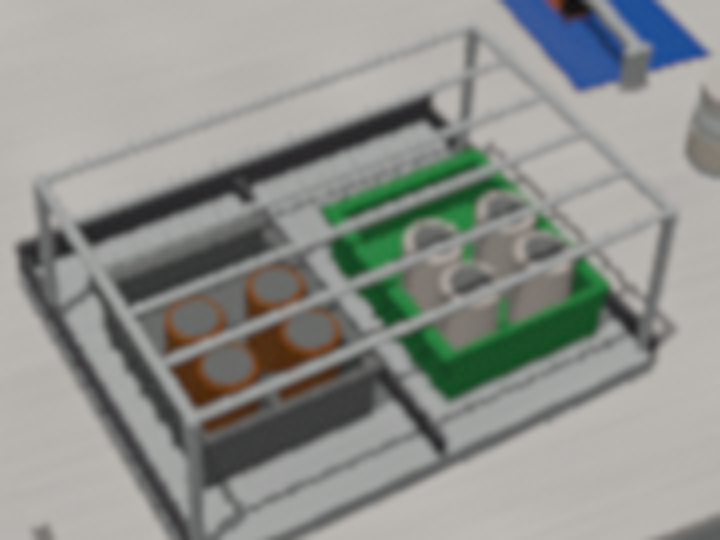

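View pics/s_hook.png

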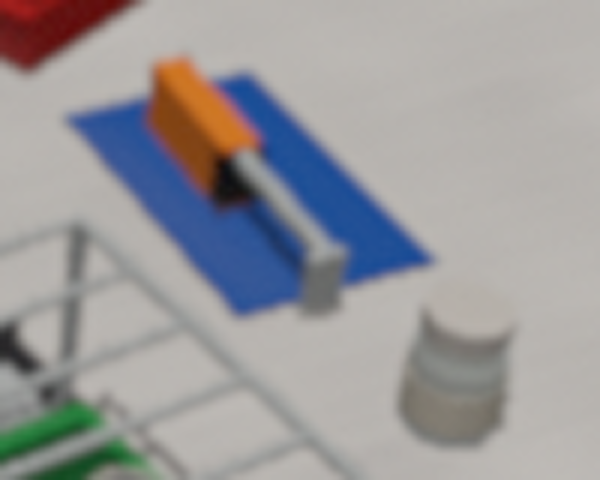

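```bash
python3 - <<'E'
from h import *
t=cv2.imread("pics/top0.png")[:,:,::-1];s=cv2.imread("pics/scene0.png")[:,:,::-1]
crop("top","pics/t_a.png",215,105,70,60,10,t)
crop("top","pics/t_b.png",270,100,70,60,10,t)
crop("scene","pics/s_a.png",275,195,80,60,10,s)
def T(x,y,x0=205,y0=45,k=5): return ((x+.5)/k-.5+x0,(y+.5)/k-.5+y0)
def S(x,y): return T(x,y,205,195,4)
print("roofFL",tri(S(472,33),T(85,415)),"roofFR",tri(S(42,183),T(640,360)))
print("roofBL",tri(S(672,212),T(48,88)),"roofBR",tri(S(197,410),T(590,30)))
print("lipL/R", tri(S(475,152),T(112,400)), tri(S(328,210),T(315,380)))
E
```

```text
roofFL (array([0.6168, 0.1369, 0.15  ]), np.float64(0.0018557735784381088)) roofFR (array([ 0.6561, -0.2164,  0.1516]), np.float64(0.0004829080421921814))
roofBL (array([0.8418, 0.1671, 0.1517]), np.float64(0.00033561805918408085)) roofBR (array([ 0.8828, -0.1879,  0.1581]), np.float64(0.00249358526677599))
lipL/R (array([0.6569, 0.126 , 0.0652]), np.float64(0.0027387476358981724)) (array([ 0.6728, -0.009 ,  0.0661]), np.float64(0.003337809371782181))
```

View pics/t_a.png

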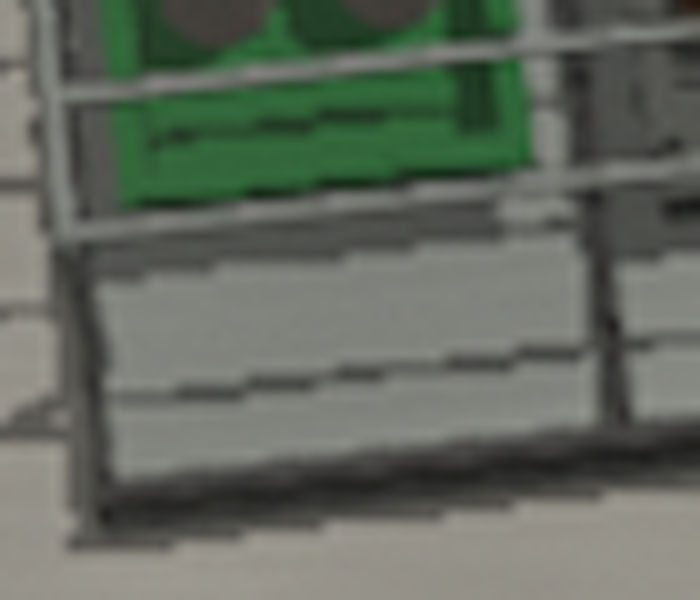

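View pics/t_b.png

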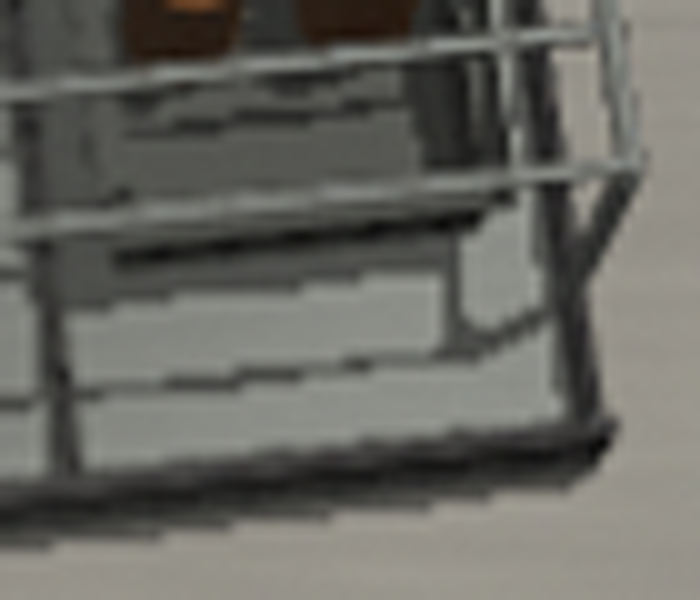

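View pics/s_a.png

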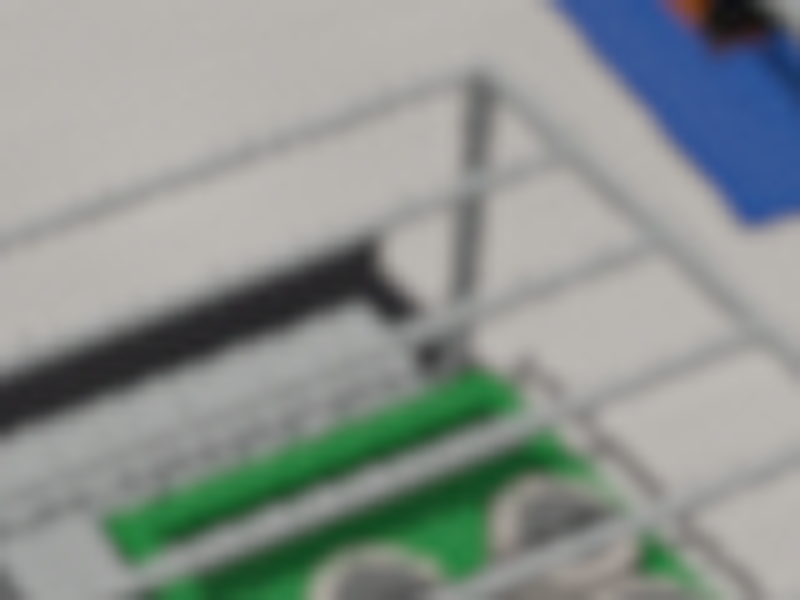

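```bash
python3 - <<'E'
from h import *
from scipy.optimize import least_squares
t=cv2.imread("pics/top0.png")[:,:,::-1];s=cv2.imread("pics/scene0.png")[:,:,::-1]
def T(x,y,x0=205,y0=45,k=5): return ((x+.5)/k-.5+x0,(y+.5)/k-.5+y0)
# shelf fit
ob=[("top",T(85,415)),("top",T(640,360)),("top",T(48,88)),("top",T(590,30)),("scene",T(472,33,205,195,4)),("scene",T(42,183,205,195,4)),("scene",T(672,212,205,195,4)),("scene",T(197,410,205,195,4)),
 ]
M=[(50,179,155),(50,-179,155),(280,179,155),(280,-179,155)]*2
M=np.array(M)/1000.
def W(p,m):
    c,s_=np.cos(p[2]),np.sin(p[2]); m=np.atleast_2d(m); return np.c_[p[0]+c*m[:,0]-s_*m[:,1],p[1]+s_*m[:,0]+c*m[:,1],m[:,2]]
f=lambda p:np.concatenate([proj(n,W(p,m))[0]-px for (n,px),m in zip(ob,M)])
R=least_squares(f,[0.58,-0.03,0.11]);print("shelf",R.x,"yaw deg",np.degrees(R.x[2]),"res",R.fun.reshape(-1,2))
p=R.x
# stop bar check: top rear/front edges predicted
for m in((0,.185,.048),(-.008,.185,.048),(-.008,-.185,.048),(0,-.185,.048),(-.008,.185,0),(-.008,-.185,0)):
    w=W(p,np.array(m)); a=proj("top",w)[0];b=proj("scene",w)[0]; print(m,w[0],"top",a,"t_a crop",(a-[215,105]+.5)*10-.5,"t_b",(a-[270,100]+.5)*10-.5,"s_a",(b-[275,195]+.5)*10-.5)
# lip front edge from mask top
def lip(im):
    pass
hsv=cv2.cvtColor(t,cv2.COLOR_RGB2HSV); g=cv2.inRange(hsv,(50,90,50),(80,255,255))
pts=[]
for x in range(229,267):
    ys=np.where(g[100:135,x])[0]
    if len(ys):pts.append((x,100+ys.max()+.5))
X=plane("top",pts,.067); 
vx,vy,x0,y0=cv2.fitLine(X[:,:2].astype(np.float32),cv2.DIST_HUBER,0,.001,.001).ravel();print("lip line",vx,vy,x0,y0,"yaw deg",np.degrees(np.arctan2(-vx,vy)) , "ends",X[0],X[-1])
def inv(q): c,s_=np.cos(p[2]),np.sin(p[2]); d=np.array(q[:2])-p[:2]; return np.array([c*d[0]+s_*d[1],-s_*d[0]+c*d[1]])
print("in shelf",inv(X[0]),inv(X[-1]),inv((x0,y0)))
# hook
H=lambda x,y:T(x,y,130,105,4.5)
HS=lambda x,y:T(x,y,310,165,6)
for nm,q in(("fl",(142,333)),("fr",(176,335)),("rr",(166,469)),("rl",(132,460))): print("grip",nm,plane("top",[H(*q)],.054))
print("tips",plane("top",[H(160,197),H(193,197)],.049))
for nm,q in(("front l",(258,140)),("front r",(218,160)),("rear l",(188,60)),("rear r",(155,65))): print("sc",nm,plane("scene",[HS(*q)],.054))
print("sc tips",plane("scene",[HS(346,250),HS(306,262)],.049))
print("mat",plane("top",[H(65,234),H(242,236),H(233,513),H(50,512)],.004))
E
```

```text
shelf [ 0.5855 -0.0447  0.1186] yaw deg 6.7965583443061375 res [[-0.5466  0.4467]
 [ 0.1444 -0.4823]
 [ 0.1224 -0.6682]
 [-0.1046 -0.1762]
 [ 0.6028 -2.013 ]
 [-0.1992 -0.8311]
 [-0.0324 -0.6582]
 [-0.7565  1.673 ]]
(0, 0.185, 0.048) [0.5637 0.139  0.048 ] top [223.3935 152.6604] t_a crop [ 88.4349 481.1043] t_b [-461.5651  531.1043] s_a [389.7203 232.8101]
(-0.008, 0.185, 0.048) [0.5557 0.1381 0.048 ] top [223.6253 154.9237] t_a crop [ 90.7529 503.7366] t_b [-459.2471  553.7366] s_a [376.2684 219.2013]
(-0.008, -0.185, 0.048) [ 0.5995 -0.2293  0.048 ] top [331.4132 143.2177] t_a crop [1168.6325  386.6765] t_b [618.6325 436.6765] s_a [-660.5792  601.6246]
(0, -0.185, 0.048) [ 0.6074 -0.2284  0.048 ] top [331.0787 140.9805] t_a crop [1165.2865  364.3049] t_b [615.2865 414.3049] s_a [-650.4743  618.5513]
(-0.008, 0.185, 0) [0.5557 0.1381 0.    ] top [224.7041 158.6076] t_a crop [101.5408 540.5757] t_b [-448.4592  590.5757] s_a [367.4951 327.9549]
(-0.008, -0.185, 0) [ 0.5995 -0.2293  0.    ] top [329.058  147.2464] t_a crop [1145.0802  426.9636] t_b [595.0802 476.9636] s_a [-646.1973  712.8261]
lip line 0.119936444 -0.9927816 0.6643941 0.044743102 yaw deg -173.11156 ends [0.6537 0.1203 0.067 ] [ 0.6686 -0.0051  0.067 ]
in shelf [0.0872 0.1558] [0.0871 0.0294] [0.0889 0.0794]
grip fl [[0.4711 0.3461 0.054 ]]
grip fr [[0.4697 0.3205 0.054 ]]
grip rr [[0.3688 0.3238 0.054 ]]
grip rl [[0.3753 0.3494 0.054 ]]
tips [[0.5777 0.3383 0.049 ]
 [0.5778 0.3131 0.049 ]]
sc front l [[0.4735 0.3428 0.054 ]]
sc front r [[0.4821 0.3099 0.054 ]]
sc rear l [[0.3824 0.3472 0.054 ]]
sc rear r [[0.3795 0.3251 0.054 ]]
sc tips [[0.5795 0.3372 0.049 ]
 [0.5802 0.31   0.049 ]]
mat [[0.5609 0.4221 0.004 ]
 [0.5596 0.2829 0.004 ]
 [0.3424 0.2822 0.004 ]
 [0.3422 0.4226 0.004 ]]
```

Candidates: orange hook, top (166,185), is the only orange object. For the rack: green in left bay at (245,100), grey at (295,97), red decoy outside the shelf at (170,263), green peg board at (465,162). The close crop confirms the green rack with white cups in the shelf's left (+y) bay, so I take that one. First I cross over to the hook.

Request:
carry_out(plan="1 0.1 -0.1 -0.04 0 0 0; 1 0.2 -0.2 -0.08 0 0 0; 1 0.3 -0.3 -0.12 0 0 0; 1 0.4 -0.4 -0.16 0 0 0; 1 0.5 -0.5 -0.2 0 0 0; 1 0.6 -0.6 -0.24 0 0 0; 1 0.7 -0.7 -0.28 0 0 0; 1 0.8 -0.8 -0.32 0 0 0; 1 0.9 -0.9 -0.36 0 0 0; 1 1 -1 -0.4 0 0 0")

```text
clock: 1.35
ee_pos: [0.3251, -0.4841, 0.2628]
ee_rot: [0.978, 0.207, 0.0, 0.0]
contact_force: [-0.0, 0.8, -0.2]
width: 0.0868
```

Request:
carry_out(plan="1 0.1 -0.1 0 0 0 0; 1 0.2 -0.2 0 0 0 0; 1 0.3 -0.3 0 0 0 0; 1 0.4 -0.4 0 0 0 0; 1 0.5 -0.5 0 0 0 0; 1 0.6 -0.6 0 0 0 0; 1 0.7 -0.7 0 0 0 0; 1 0.8 -0.8 0 0 0 0; 1 0.9 -0.9 0 0 0 0; 1 1 -1 0 0 0 0")

```text
clock: 2.6
ee_pos: [0.3759, -0.3521, 0.2626]
ee_rot: [0.978, 0.207, 0.0, 0.0]
contact_force: [-0.5, 0.7, -0.0]
width: 0.087
```

Request:
carry_out(plan="1 0.1 -0.1 0 0 0 0; 1 0.2 -0.2 0 0 0 0; 1 0.3 -0.3 0 0 0 0; 1 0.4 -0.4 0 0 0 0; 1 0.5 -0.5 0 0 0 0; 1 0.6 -0.6 0 0 0 0; 1 0.7 -0.7 0 0 0 0; 1 0.8 -0.8 0 0 0 0; 1 0.9 -0.9 0 0 0 0; 1 1 -1 0 0 0 0")

```text
clock: 3.85
ee_pos: [0.4267, -0.2201, 0.2626]
ee_rot: [0.978, 0.207, 0.0, 0.0]
contact_force: [0.4, 0.5, -0.6]
width: 0.087
```

Request:
carry_out(plan="1 0.1 -0.1 0 0 0 -0.025; 1 0.2 -0.2 0 0 0 -0.05; 1 0.3 -0.3 0 0 0 -0.075; 1 0.4 -0.4 0 0 0 -0.1; 1 0.5 -0.5 0 0 0 -0.125; 1 0.6 -0.6 0 0 0 -0.15; 1 0.7 -0.7 0 0 0 -0.175; 1 0.8 -0.8 0 0 0 -0.2; 1 0.9 -0.9 0 0 0 -0.225; 1 1 -1 0 0 0 -0.25")

```text
clock: 5.1
ee_pos: [0.4774, -0.0882, 0.2626]
ee_rot: [0.543, 0.84, 0.0, 0.0]
contact_force: [-0.2, 0.4, 0.4]
width: 0.087
```

Request:
carry_out(plan="1 0.1 0.08 0 0 0 -0.01; 1 0.2 0.16 0 0 0 -0.02; 1 0.3 0.24 0 0 0 -0.03; 1 0.4 0.32 0 0 0 -0.04; 1 0.5 0.4 0 0 0 -0.05; 1 0.6 0.48 0 0 0 -0.06; 1 0.7 0.56 0 0 0 -0.07; 1 0.8 0.64 0 0 0 -0.08; 1 0.9 0.72 0 0 0 -0.09; 1 1 0.8 0 0 0 -0.1")

```text
clock: 6.35
ee_pos: [0.51, 0.0356, 0.2625]
ee_rot: [0.257, 0.966, -0.0, 0.0]
contact_force: [-1.3, -0.2, 0.2]
width: 0.0871
```

```bash
cat >> h.py <<'E'
from scipy.spatial.transform import Rotation as Ro
def goto(pos,yawdeg):
    s=r.observe(); R=Ro.from_quat(s["ee_rot"]); y=np.radians(yawdeg)
    Rt=Ro.from_matrix(np.array([[np.cos(y),np.sin(y),0],[np.sin(y),-np.cos(y),0],[0,0,-1]]))
    print("at",s["clock"],s["ee_pos"],"F",s["contact_force"],"shift/10cm",R.inv().apply(np.array(pos)-s["ee_pos"])/.1,"turn",(R.inv()*Rt).as_rotvec()/(2*np.pi))
E
python3 -c "
from h import *
goto((.437,.3327,.12),176.9)"
```

```text
at 6.35 [0.51   0.0356 0.2625] F [-1.3218 -0.1656  0.1804] shift/10cm [2.111  2.2145 1.4252] turn [-0.      0.     -0.0742]
```

Request:
carry_out(plan="1 0.1 0.1 0.02 0 0 0; 1 0.2 0.2 0.04 0 0 0; 1 0.3 0.3 0.06 0 0 0; 1 0.4 0.4 0.08 0 0 0; 1 0.5 0.5 0.1 0 0 0; 1 0.6 0.6 0.12 0 0 0; 1 0.7 0.7 0.14 0 0 0; 1 0.8 0.8 0.16 0 0 0; 1 0.9 0.9 0.18 0 0 0; 1 1 1 0.2 0 0 0")

```text
clock: 7.6
ee_pos: [0.4731, 0.1723, 0.2424]
ee_rot: [0.259, 0.966, -0.0, 0.0]
contact_force: [0.4, 0.0, -0.2]
width: 0.0873
```

Request:
carry_out(plan="1 0.1 0.1 0.05 0 0 -0.0075; 1 0.2 0.2 0.1 0 0 -0.015; 1 0.3 0.3 0.15 0 0 -0.0225; 1 0.4 0.4 0.2 0 0 -0.03; 1 0.5 0.5 0.25 0 0 -0.0375; 1 0.6 0.6 0.3 0 0 -0.045; 1 0.7 0.7 0.35 0 0 -0.0525; 1 0.8 0.8 0.4 0 0 -0.06; 1 0.9 0.9 0.45 0 0 -0.0675; 1 1 1 0.5 0 0 -0.0742")

```text
clock: 8.85
ee_pos: [0.4366, 0.309, 0.1922]
ee_rot: [0.028, 1.0, 0.0, 0.0]
contact_force: [-0.4, -0.7, 0.3]
width: 0.0871
```

```bash
python3 -c "
from h import *
goto((.437,.3327,.015),176.9)
im=crop('top','pics/t1.png',120,105,90,125,4.5)
"
```

```text
at 8.85 [0.4366 0.309  0.1922] F [-0.4425 -0.7288  0.2653] shift/10cm [0.0095 0.2366 1.7719] turn [ 0.      0.     -0.0002]
```

View pics/t1.png

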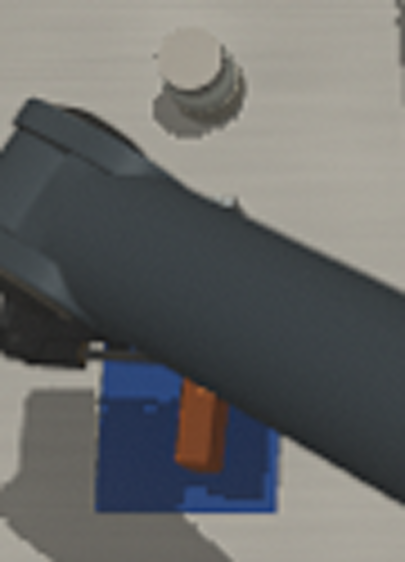

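The top view shows the arm covering most of the hook; the orange grip's rear is still visible at crop (200,430) and unmoved. Descending.

Request:
carry_out(plan="1 0 0.05 0.05 0 0 0; 1 0.01 0.1 0.15 0 0 0; 1 0.01 0.15 0.25 0 0 0; 1 0.01 0.2 0.35 0 0 0; 1 0.01 0.24 0.45 0 0 0; 1 0.01 0.24 0.55 0 0 0; 1 0.01 0.24 0.65 0 0 0; 1 0.01 0.24 0.75 0 0 0; 1 0.01 0.24 0.85 0 0 0; 1 0.01 0.24 0.95 0 0 0")

```text
clock: 10.15
ee_pos: [0.4373, 0.332, 0.0969]
ee_rot: [0.029, 1.0, -0.0, 0.0]
contact_force: [1.0, -0.1, -0.2]
width: 0.087
```

```bash
python3 -c "
from h import *
goto((.437,.3327,.015),176.9)
im=crop('scene','pics/s1.png',280,130,130,100,6)
"
```

```text
at 10.15 [0.4373 0.332  0.0969] F [ 0.9875 -0.0827 -0.2203] shift/10cm [0.0035 0.0064 0.8189] turn [-0.      0.     -0.0007]
```

View pics/s1.png

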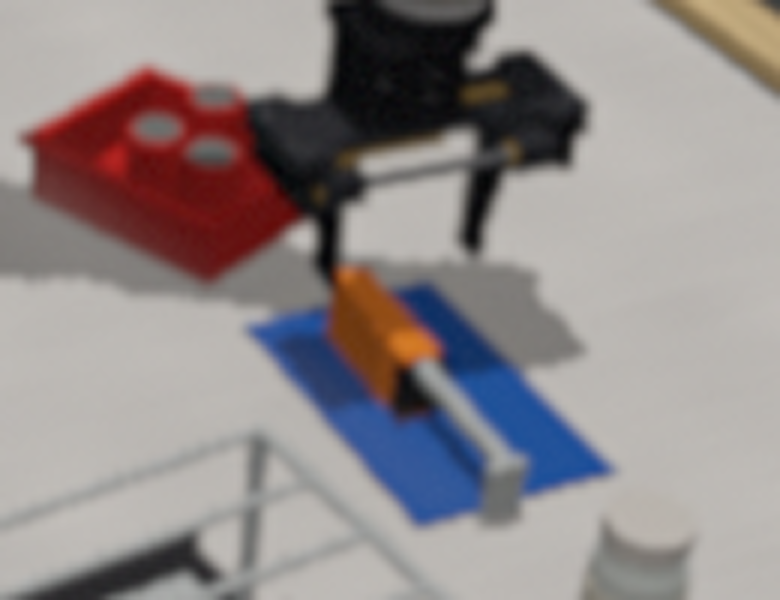

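The fingers, at crop (330,260) and (475,245), straddle the grip as expected. I'll lower and close.

Request:
carry_out(plan="1 0 0.005 0.1 0 0 0; 1 0 0.005 0.2 0 0 0; 1 0 0.005 0.3 0 0 0; 1 0 0.005 0.4 0 0 0; 1 0 0.005 0.5 0 0 0; 1 0 0.005 0.6 0 0 0; 1 0 0.005 0.7 0 0 0; 1 0 0.005 0.77 0 0 0; 1 0 0.005 0.81 0 0 0; 1 0 0.005 0.81 0 0 0")

```text
clock: 11.45
ee_pos: [0.4372, 0.3326, 0.0163]
ee_rot: [0.029, 1.0, -0.0, -0.0]
contact_force: [0.8, -0.9, -0.1]
width: 0.0871
```

Request:
carry_out(plan="0.3 0 0 0 0 0 0; 0 0 0 0 0 0 0; -0.2 0 0 0 0 0 0; -0.4 0 0 0 0 0 0; -0.6 0 0 0 0 0 0; -1 0 0 0 0 0 0; -1 0 0 0 0 0 0; -1 0 0 0 0 0 0; -1 0 0 0 0 0 0; -1 0 0 0 0 0 0", squeeze=55)

```text
clock: 12.7
ee_pos: [0.4373, 0.3328, 0.0166]
ee_rot: [0.029, 1.0, 0.0, 0.0]
contact_force: [0.3, 0.5, -0.4]
width: 0.0255
```

Request:
carry_out(plan="-1 0 0 -0.08 0 0 0; -1 0 0 -0.2 0 0 0; -1 0 -0.1 -0.32 0 0 0; -1 0 -0.2 -0.44 0 0 0; -1 0 -0.3 -0.56 0 0 0; -1 0 -0.4 -0.66 0 0 0; -1 0 -0.5 -0.74 0 0 0; -1 0 -0.62 -0.74 0 0 0; -1 0 -0.75 -0.74 0 0 0; -1 0 -0.85 -0.74 0 0 0")

```text
clock: 13.95
ee_pos: [0.432, 0.2464, 0.0901]
ee_rot: [0.029, 1.0, -0.0, -0.0]
contact_force: [-0.5, -1.1, -2.4]
width: 0.0259
```

Request:
carry_out(plan="-1 0 -0.1 0 0 0 -0.003; -1 0 -0.2 0 0 0 -0.006; -1 0 -0.3 0 0 0 -0.009; -1 0 -0.4 0 0 0 -0.012; -1 0 -0.5 0 0 0 -0.015; -1 0 -0.6 0 0 0 -0.018; -1 0 -0.7 0 0 0 -0.021; -1 0 -0.8 0 0 0 -0.024; -1 0 -0.9 0 0 0 -0.026; -1 0 -1 0 0 0 -0.028")

```text
clock: 15.2
ee_pos: [0.4264, 0.1473, 0.0906]
ee_rot: [-0.059, 0.998, -0.0, 0.0]
contact_force: [-0.4, -0.6, -1.8]
width: 0.0258
```

```bash
python3 -c "
from h import *
goto((.4524,.0327,.09),186.8)
im=vision.snapshot('top');cv2.imwrite('pics/t2.png',im[:,:,::-1])
crop('top','pics/t2c.png',160,90,130,100,6,im)
im=vision.snapshot('scene');cv2.imwrite('pics/s2.png',im[:,:,::-1])
crop('scene','pics/s2c.png',260,140,120,100,6,im)
"
```

```text
at 15.2 [0.4264 0.1473 0.0906] F [-0.3916 -0.5649 -1.7561] shift/10cm [-0.1226 -1.1683  0.0057] turn [-0.      0.     -0.0001]
```

View pics/t2c.png

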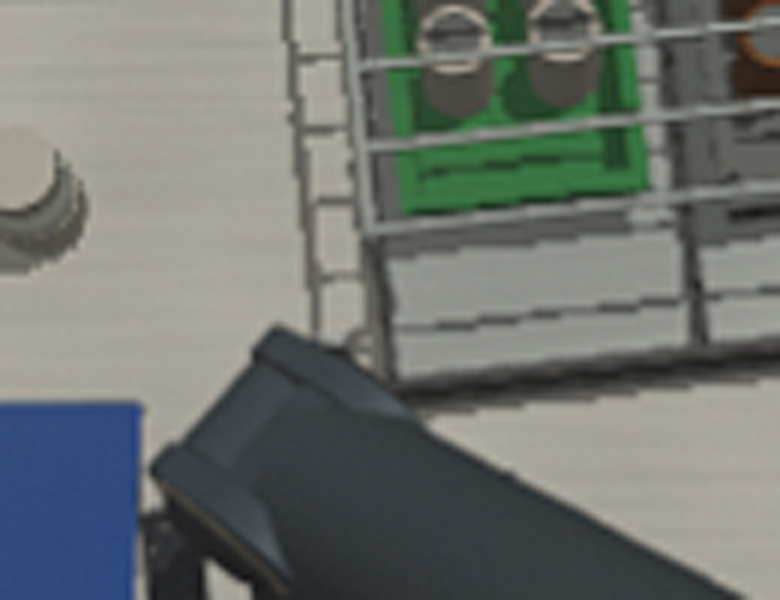

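View pics/s2c.png

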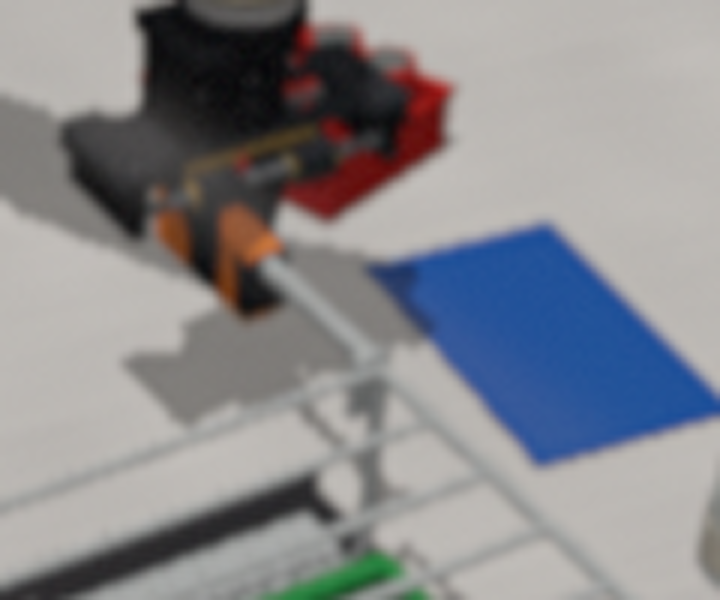

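The hook is held level, claw near crop (370,400) in the scene view. Next I go in front of the left bay.

Request:
carry_out(plan="-1 -0.01 -0.13 0 0 0 0; -1 -0.02 -0.26 0 0 0 0; -1 -0.03 -0.39 0 0 0 0; -1 -0.04 -0.52 0 0 0 0; -1 -0.05 -0.65 0 0 0 0; -1 -0.06 -0.76 0 0 0 0; -1 -0.07 -0.86 0 0 0 0; -1 -0.08 -0.94 0 0 0 0; -1 -0.08 -1 0 0 0 0; -1 -0.08 -1 0 0 0 0")

```text
clock: 16.55
ee_pos: [0.4461, 0.0492, 0.0905]
ee_rot: [-0.058, 0.998, -0.0, -0.0]
contact_force: [0.3, -0.4, -2.1]
width: 0.0256
```

```bash
python3 -c "
from h import *
goto((.4524,.0327,.09),186.8)
im=vision.snapshot('top');cv2.imwrite('pics/t3.png',im[:,:,::-1])
crop('top','pics/t3c.png',200,80,110,90,7,im)
im=vision.snapshot('scene');cv2.imwrite('pics/s3.png',im[:,:,::-1])
crop('scene','pics/s3c.png',250,160,110,90,7,im)
"
```

```text
at 16.55 [0.4461 0.0492 0.0905] F [ 0.3099 -0.445  -2.0912] shift/10cm [-0.0431 -0.1714  0.0048] turn [-0.     -0.     -0.0003]
```

View pics/t3c.png

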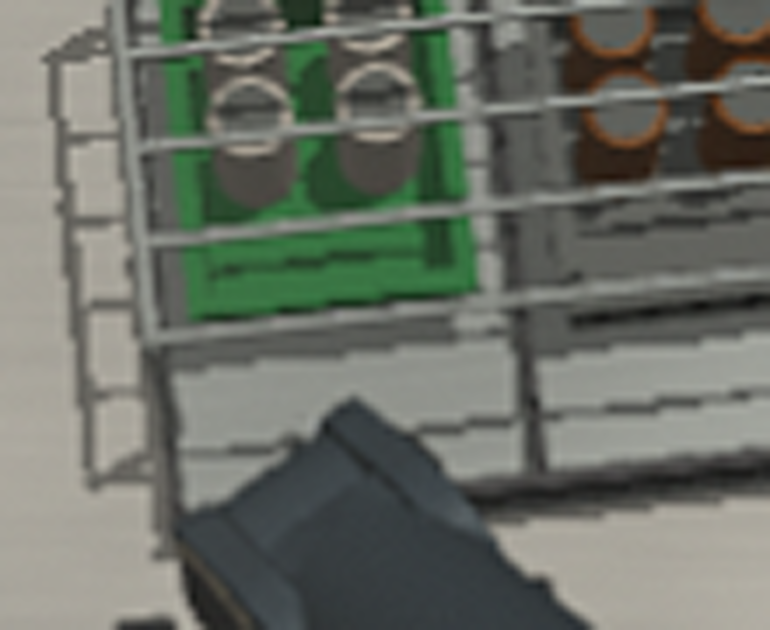

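View pics/s3c.png

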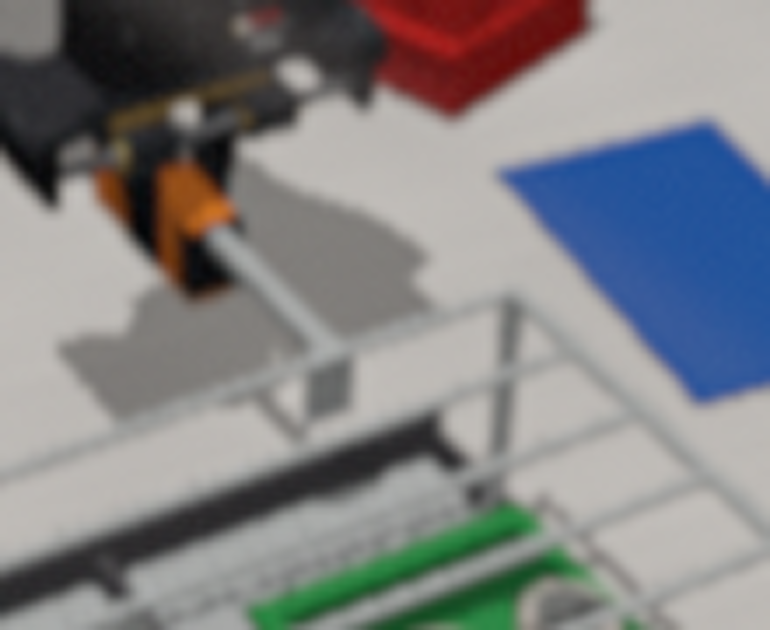

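```bash
python3 - <<'E'
from h import *
S=lambda x,y:((x+.5)/7-.5+250,(y+.5)/7-.5+160)
q=plane("scene",[S(307,417),S(349,405)],.083);print("claw bottom rear-face",q,q.mean(0))
print("lip front edge L,R",plane("scene",[S(510,505),S(248,607)],.070))
print("stop bar left end top",plane("scene",[S(432,415)],.048))
p=np.array([.5855,-.0447,.1186]);c,s=np.cos(p[2]),np.sin(p[2])
def inv(Q): d=Q[:,:2]-p[:2]; return np.c_[c*d[:,0]+s*d[:,1],-s*d[:,0]+c*d[:,1]]
print("shelf: claw",inv(q),"lip",inv(plane("scene",[S(510,505),S(248,607)],.070)),"stopcorner",inv(plane("scene",[S(432,415)],.048)))
t=r.observe()["ee_pos"];print("pred claw far face bottom", inv(np.array([t]))+[.141,0])
E
```

```text
claw bottom rear-face [[0.5818 0.0563 0.083 ]
 [0.5813 0.0775 0.083 ]] [0.5816 0.0669 0.083 ]
lip front edge L,R [[ 0.6564  0.1211  0.07  ]
 [ 0.6718 -0.0122  0.07  ]]
stop bar left end top [[0.5656 0.1298 0.048 ]]
shelf: claw [[0.0083 0.1007]
 [0.0103 0.1218]] lip [[0.09   0.1562]
 [0.0896 0.0221]] stopcorner [[0.0008 0.1757]]
pred claw far face bottom [[0.0138 0.1104]]
```

Request:
carry_out(plan="-1 -0.08 -0.04 0 0 0 0; -1 -0.18 -0.08 0 0 0 0; -1 -0.28 -0.12 0 0 0 0; -1 -0.38 -0.16 0 0 0 0; -1 -0.48 -0.19 0 0 0 0; -1 -0.58 -0.19 0 0 0 0; -1 -0.68 -0.19 0 0 0 0; -1 -0.78 -0.19 0 0 0 0; -1 -0.85 -0.19 0 0 0 0; -1 -0.9 -0.19 0 0 0 0")

```text
clock: 17.9
ee_pos: [0.5381, 0.0414, 0.0905]
ee_rot: [-0.059, 0.998, 0.0, -0.0]
contact_force: [1.4, -0.7, -2.5]
width: 0.0256
```

```bash
python3 - <<'E'
from h import *
p=np.array([.5855,-.0447,.1186]);c,s=np.cos(p[2]),np.sin(p[2])
q=r.observe();d=q["ee_pos"][:2]-p[:2];print(q["ee_pos"],"shelf tcp",c*d[0]+s*d[1],-s*d[0]+c*d[1],q["contact_force"])
im=vision.snapshot('top');crop('top','pics/t4c.png',200,80,110,90,7,im)
im=vision.snapshot('scene');crop('scene','pics/s4c.png',250,170,110,90,7,im)
E
```

```text
[0.5381 0.0414 0.0905] shelf tcp -0.036889548607127315 0.09109121950087094 [ 1.3746 -0.7291 -2.5118]
```

View pics/s4c.png

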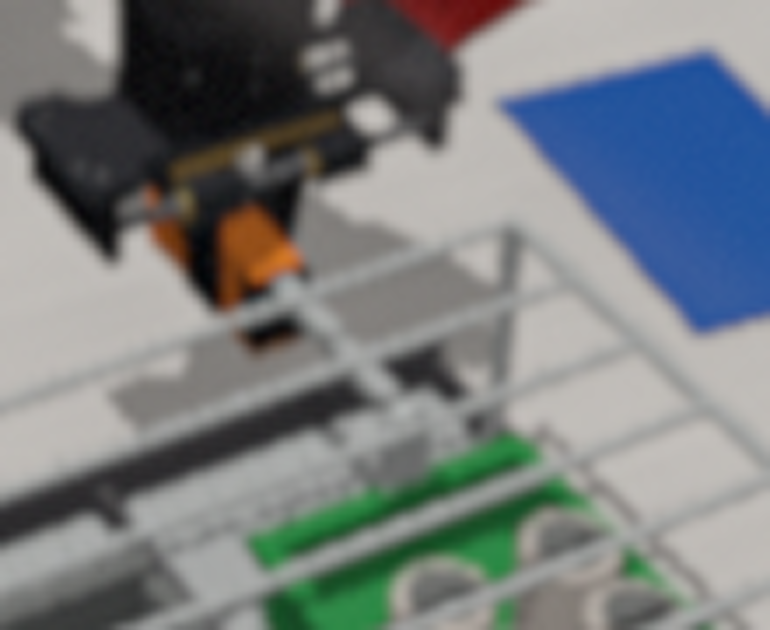

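View pics/t4c.png

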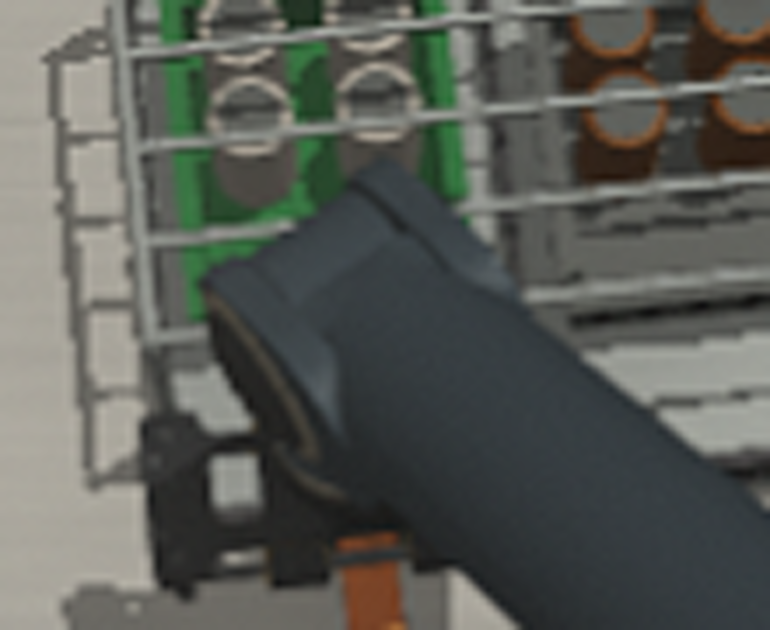

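The claw is at crop (400,475) in the scene view, just over the lip (mid ≈ (385,490)), centred and below the roof. I move 19 mm deeper, then down.

Request:
carry_out(plan="-1 -0.05 0 0 0 0 0; -1 -0.1 0 0 0 0 0; -1 -0.15 0 0 0 0 0; -1 -0.19 0 0 0 0 0; -1 -0.19 0 0.04 0 0 0; -1 -0.19 0 0.09 0 0 0; -1 -0.19 0 0.14 0 0 0; -1 -0.19 0 0.19 0 0 0; -1 -0.19 0 0.23 0 0 0; -1 -0.19 0 0.245 0 0 0")

```text
clock: 19.25
ee_pos: [0.5565, 0.0435, 0.0657]
ee_rot: [-0.059, 0.998, -0.0, -0.0]
contact_force: [0.3, 0.4, -2.6]
width: 0.026
```

```bash
cat >> h.py <<'E'
p=np.array([.5855,-.0447,.1186]);c_,s_=np.cos(p[2]),np.sin(p[2])
def st():
    q=r.observe();d=q["ee_pos"][:2]-p[:2];F=q["contact_force"]
    print(q["clock"],q["ee_pos"],"shelf tcp",c_*d[0]+s_*d[1],-s_*d[0]+c_*d[1],"F",F,"Fshelf x",c_*F[0]+s_*F[1],"T",q["torque"])
E
python3 - <<'E'
from h import *
st()
im=vision.snapshot('scene');crop('scene','pics/s5c.png',250,170,110,90,7,im)
E
```

```text
19.25 [0.5565 0.0435 0.0657] shelf tcp -0.018390791751513366 0.0909658763725019 F [ 0.26    0.3723 -2.6199] Fshelf x 0.30221715018498535 T [ 0.0983 -0.0998  0.0072]
```

View pics/s5c.png

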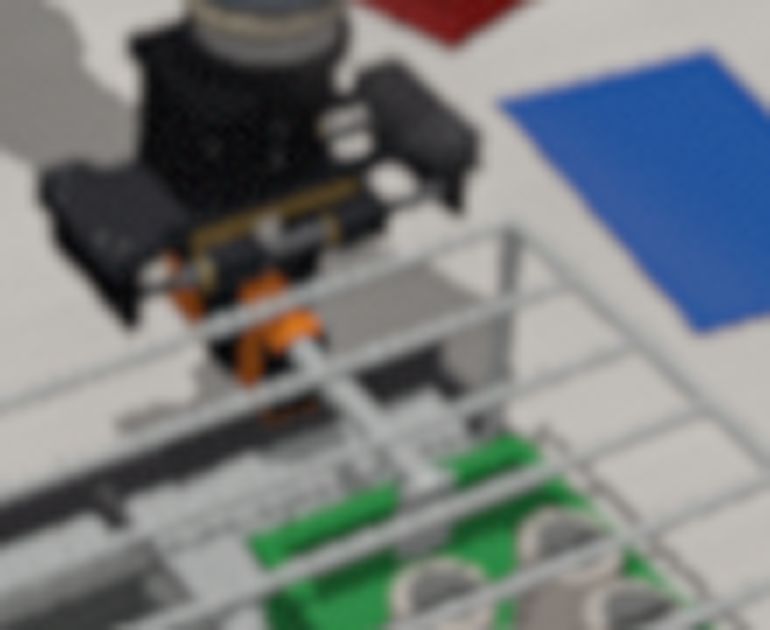

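The claw sits inside the rack behind the front wall, crop (425,530), shaft over the lip, no contact force. A slow first pull of 18 mm follows.

Request:
carry_out(plan="-1 0.02 0 0 0 0 0; -1 0.04 0 0 0 0 0; -1 0.06 0 0 0 0 0; -1 0.08 0 0 0 0 0; -1 0.1 0 0 0 0 0; -1 0.12 0 0 0 0 0; -1 0.14 0 0 0 0 0; -1 0.155 0 0 0 0 0; -1 0.17 0 0 0 0 0; -1 0.18 0 0 0 0 0")

```text
clock: 20.55
ee_pos: [0.5394, 0.0414, 0.0662]
ee_rot: [-0.059, 0.998, 0.0, 0.001]
contact_force: [2.7, 0.2, -4.5]
width: 0.0253
```

```bash
python3 - <<'E'
from h import *
st()
im=vision.snapshot('scene');crop('scene','pics/s6c.png',250,170,110,90,7,im)
E
```

```text
20.55 [0.5394 0.0414 0.0662] shelf tcp -0.03555885301480857 0.09099094994057665 F [ 2.7432  0.2401 -4.4964] Fshelf x 2.7523645909827987 T [ 0.1423 -0.5103 -0.0095]
```

View pics/s6c.png

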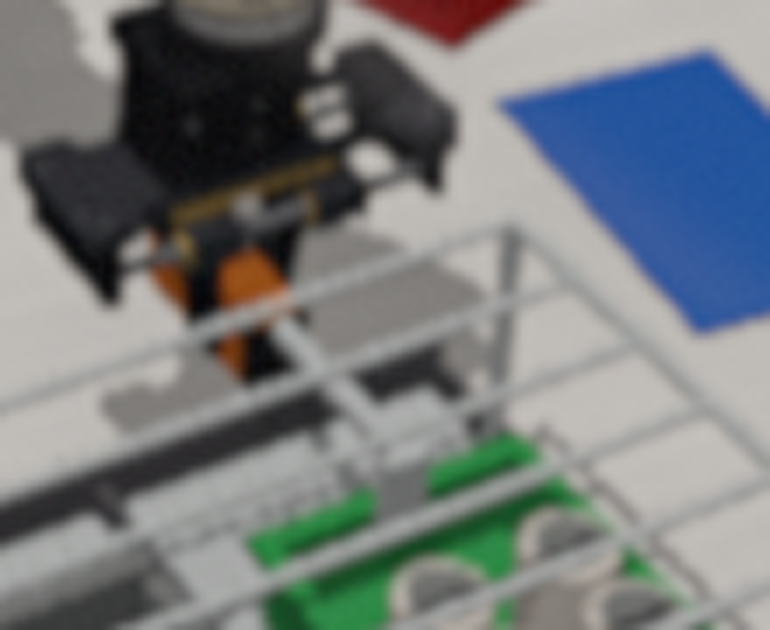

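Request:
carry_out(plan="-1 0.015 0 0 0 0 0; -1 0.03 0 0 0 0 0; -1 0.05 0 0 0 0 0; -1 0.07 0 0 0 0 0; -1 0.09 0 0 0 0 0; -1 0.11 0 0 0 0 0; -1 0.13 0 0 0 0 0; -1 0.15 0 0 0 0 0; -1 0.17 0 0 0 0 0; -1 0.19 0 0 0 0 0")

```text
clock: 21.85
ee_pos: [0.5198, 0.0391, 0.0661]
ee_rot: [-0.059, 0.998, -0.0, 0.0]
contact_force: [2.9, -0.0, -1.4]
width: 0.0256
```

```bash
python3 - <<'E'
from h import *
st()
im=vision.snapshot('scene');crop('scene','pics/s7c.png',250,170,110,90,7,im)
E
```

```text
21.85 [0.5198 0.0391 0.0661] shelf tcp -0.05528526781851259 0.09102232426806253 F [ 2.9352 -0.017  -1.4142] Fshelf x 2.9126085128374726 T [ 0.203  -0.7826 -0.012 ]
```

View pics/s7c.png

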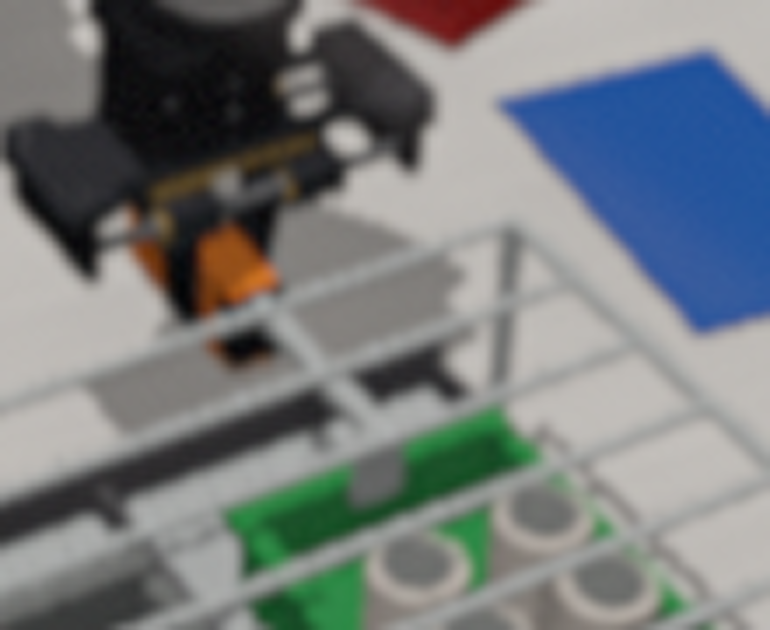

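The rack now follows the hook at about 3 N, lip at crop (228,520)–(500,410), claw engaged at (378,475). I keep going at the same gentle pace.

Request:
carry_out(plan="-1 0.02 0 0 0 0 0; -1 0.045 0 0 0 0 0; -1 0.07 0 0 0 0 0; -1 0.095 0 0 0 0 0; -1 0.12 0 0 0 0 0; -1 0.145 0 0 0 0 0; -1 0.17 0 0 0 0 0; -1 0.195 0 0 0 0 0; -1 0.22 0 0 0 0 0; -1 0.24 0 0 0 0 0")

```text
clock: 23.15
ee_pos: [0.4959, 0.0363, 0.0661]
ee_rot: [-0.059, 0.998, -0.0, 0.0]
contact_force: [4.1, 0.5, -1.6]
width: 0.0256
```

Request:
carry_out(plan="-1 0.02 0 0 0 0 0; -1 0.045 0 0 0 0 0; -1 0.07 0 0 0 0 0; -1 0.095 0 0 0 0 0; -1 0.12 0 0 0 0 0; -1 0.145 0 0 0 0 0; -1 0.17 0 0 0 0 0; -1 0.19 0 0 0 0 0; -1 0.205 0 0 0 0 0; -1 0.22 0 0 0 0 0")

```text
clock: 24.4
ee_pos: [0.4741, 0.0337, 0.066]
ee_rot: [-0.059, 0.998, -0.0, 0.0]
contact_force: [2.5, 0.5, -1.8]
width: 0.0254
```

```bash
python3 - <<'E'
from h import *
st()
im=vision.snapshot('scene');crop('scene','pics/s8c.png',250,160,110,90,7,im)
im=vision.snapshot('top');crop('top','pics/t8c.png',200,80,110,90,7,im)
E
```

```text
24.4 [0.4741 0.0337 0.066 ] shelf tcp -0.1013343638245426 0.09104221506540072 F [ 2.5147  0.4575 -1.7883] Fshelf x 2.551155227240244 T [ 0.2065 -0.8364 -0.0162]
```

View pics/s8c.png

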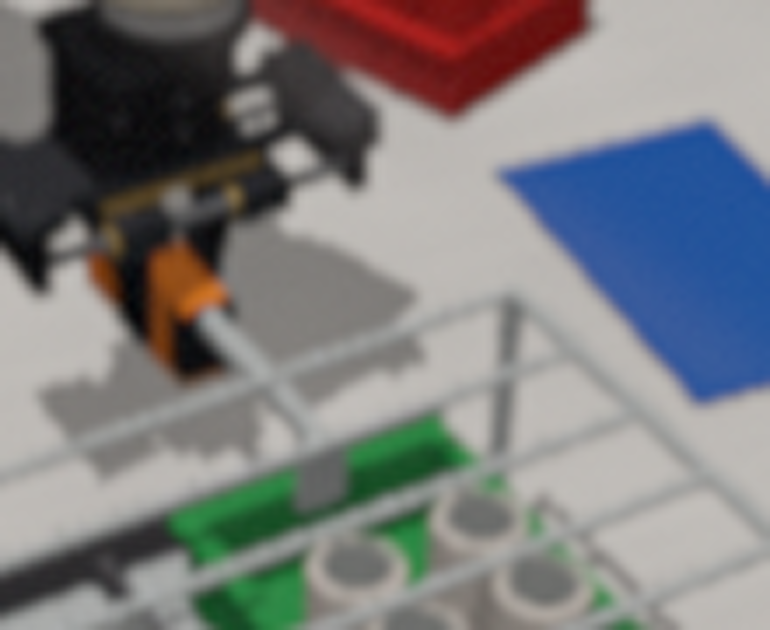

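View pics/t8c.png

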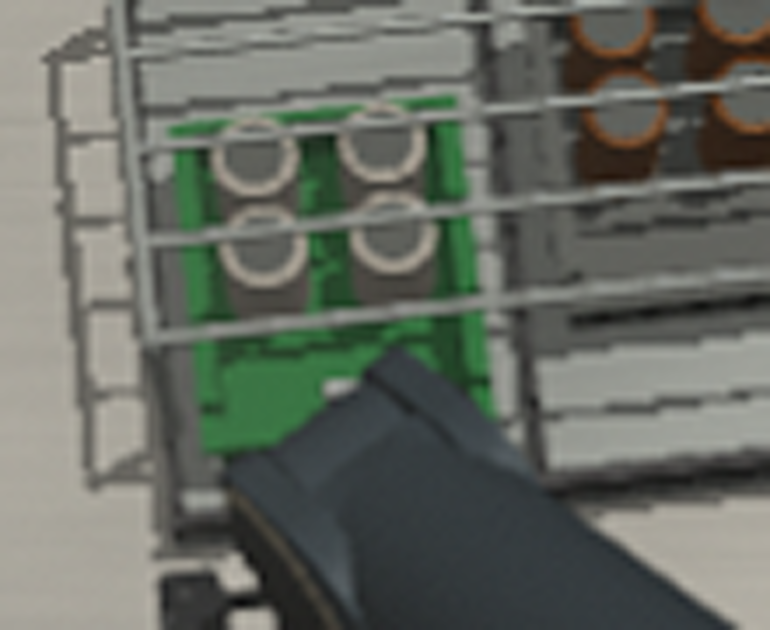

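```bash
python3 - <<'E'
from h import *
T=lambda x,y:((x+.5)/7-.5+200,(y+.5)/7-.5+80)
S=lambda x,y:((x+.5)/7-.5+250,(y+.5)/7-.5+160)
def inv(Q): d=Q[:,:2]-p[:2]; return np.c_[c_*d[:,0]+s_*d[:,1],-s_*d[:,0]+c_*d[:,1]]
print(inv(plane("top",[T(205,453)],.067)), inv(plane("scene",[S(435,415),S(168,522)],.07)))
print("before", inv(plane("top",[T(190,320),T(476,290)],.067)))
print("rear edge L,R top", inv(plane("top",[T(168,128),T(457,97)],.07)))
E
```

```text
[[0.0214 0.1629]] [[0.0226 0.1613]
 [0.0268 0.0184]]
before [[0.0889 0.1634]
 [0.0884 0.0239]]
rear edge L,R top [[0.1872 0.1643]
 [0.1872 0.0218]]
```

Request:
carry_out(plan="-1 0.02 0 0 0 0 0; -1 0.04 0 0 0 0 0; -1 0.06 0 0 0 0 0; -1 0.08 0 0 0 0 0; -1 0.1 0 0 0 0 0; -1 0.12 0 0 0 0 0; -1 0.14 0 0 0 0 0; -1 0.16 0 0 0 0 0; -1 0.175 0 0 0 0 0; -1 0.18 0 0 0 0 0")

```text
clock: 25.75
ee_pos: [0.4562, 0.0316, 0.066]
ee_rot: [-0.059, 0.998, -0.0, 0.0]
contact_force: [3.3, 0.4, -2.5]
width: 0.0256
```

```bash
python3 - <<'E'
from h import *
st()
im=vision.snapshot('scene');crop('scene','pics/s9c.png',250,160,110,90,7,im)
im=vision.snapshot('top');crop('top','pics/t9c.png',200,80,110,90,7,im)
E
```

```text
25.75 [0.4562 0.0316 0.066 ] shelf tcp -0.11933763782619074 0.09105036145056895 F [ 3.3328  0.4    -2.4553] Fshelf x 3.3567359016611946 T [ 0.1975 -0.8298 -0.0063]
```

View pics/s9c.png

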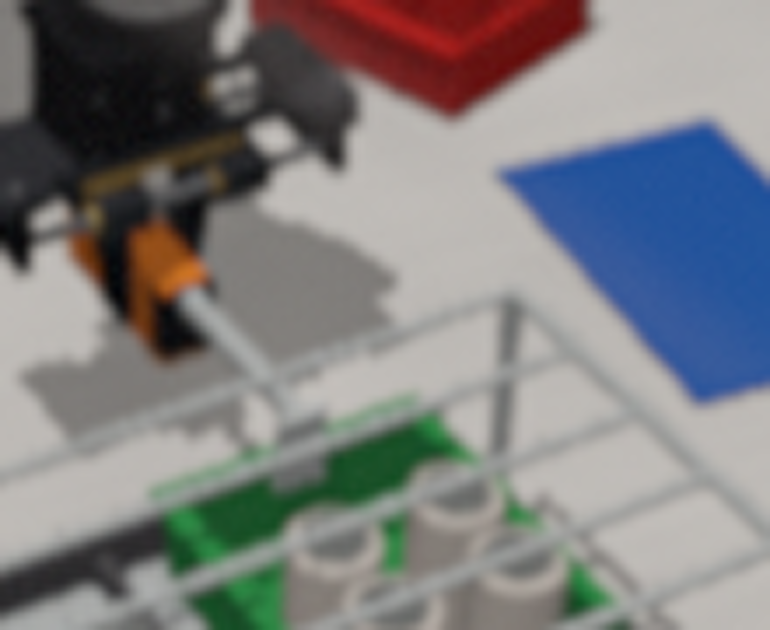

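View pics/t9c.png

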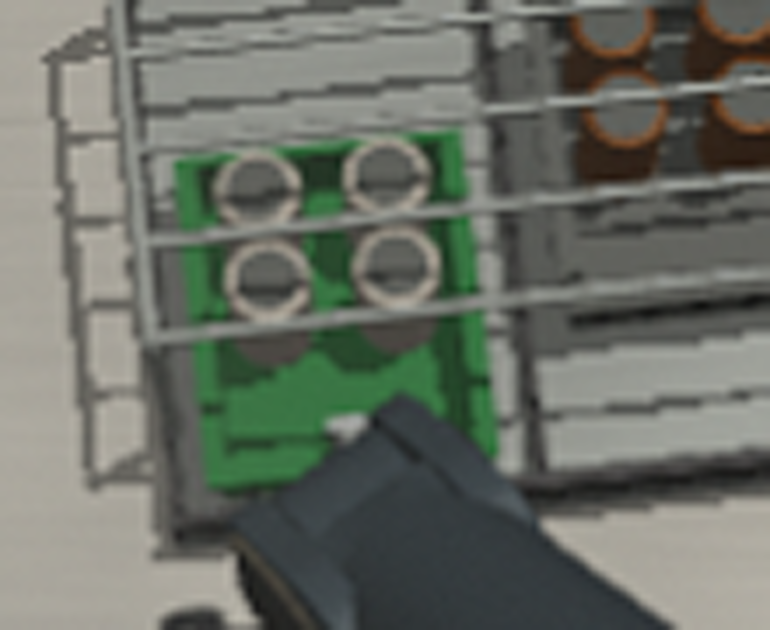

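About 9 mm remain: in the top crop the lip front is at (210,488) and the bar at (175,525). I slow down.

Request:
carry_out(plan="-1 0.005 0 0 0 0 0; -1 0.01 0 0 0 0 0; -1 0.015 0 0 0 0 0; -1 0.02 0 0 0 0 0; -1 0.025 0 0 0 0 0; -1 0.03 0 0 0 0 0; -1 0.035 0 0 0 0 0; -1 0.038 0 0 0 0 0; -1 0.04 0 0 0 0 0; -1 0.04 0 0 0 0 0")

```text
clock: 27.1
ee_pos: [0.4523, 0.0311, 0.066]
ee_rot: [-0.059, 0.998, -0.0, -0.0]
contact_force: [2.5, 0.7, -2.1]
width: 0.0254
```

Request:
carry_out(plan="-1 0.002 0 0 0 0 0; -1 0.004 0 0 0 0 0; -1 0.006 0 0 0 0 0; -1 0.008 0 0 0 0 0; -1 0.01 0 0 0 0 0; -1 0.012 0 0 0 0 0; -1 0.014 0 0 0 0 0; -1 0.016 0 0 0 0 0; -1 0.018 0 0 0 0 0; -1 0.018 0 0 0 0 0")

```text
clock: 28.35
ee_pos: [0.4505, 0.0309, 0.0661]
ee_rot: [-0.059, 0.998, -0.0, 0.0]
contact_force: [3.0, -0.1, -1.7]
width: 0.0257
```

Request:
carry_out(plan="-1 0.002 0 0 0 0 0; -1 0.004 0 0 0 0 0; -1 0.006 0 0 0 0 0; -1 0.008 0 0 0 0 0; -1 0.01 0 0 0 0 0; -1 0.012 0 0 0 0 0; -1 0.014 0 0 0 0 0; -1 0.015 0 0 0 0 0; -1 0.015 0 0 0 0 0; -1 0.015 0 0 0 0 0")

```text
clock: 29.6
ee_pos: [0.449, 0.0308, 0.066]
ee_rot: [-0.059, 0.998, -0.0, -0.0]
contact_force: [2.5, -0.2, -2.3]
width: 0.0256
```

```bash
python3 - <<'E'
from h import *
st()
im=vision.snapshot('top');crop('top','pics/t10c.png',200,80,110,90,7,im)
E
```

```text
29.6 [0.449  0.0308 0.066 ] shelf tcp -0.12657980807951524 0.09106867436135452 F [ 2.5171 -0.1526 -2.3172] Fshelf x 2.481332017667416 T [ 0.1877 -0.82   -0.0323]
```

View pics/t10c.png

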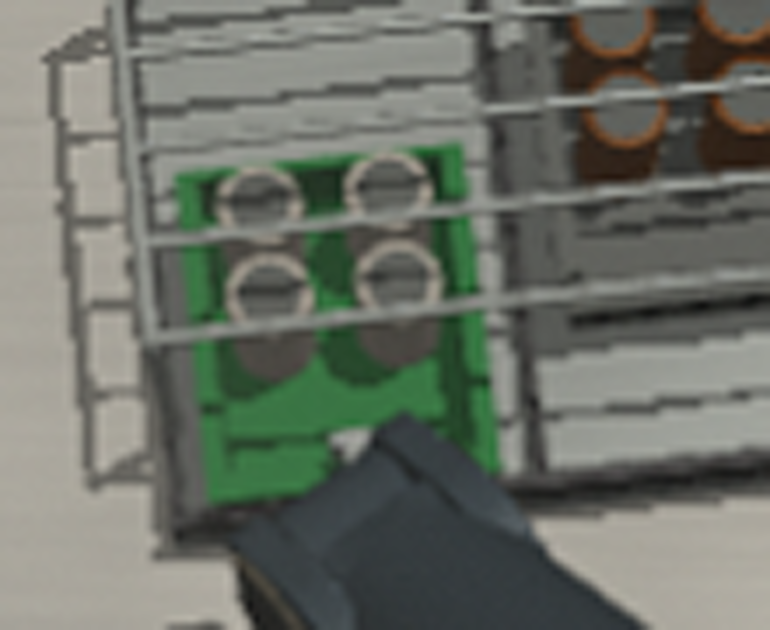

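Request:
carry_out(plan="-1 0.002 0 0 0 0 0; -1 0.004 0 0 0 0 0; -1 0.006 0 0 0 0 0; -1 0.008 0 0 0 0 0; -1 0.01 0 0 0 0 0; -1 0.012 0 0 0 0 0; -1 0.014 0 0 0 0 0; -1 0.015 0 0 0 0 0; -1 0.015 0 0 0 0 0; -1 0.015 0 0 0 0 0")

```text
clock: 30.9
ee_pos: [0.4475, 0.0306, 0.066]
ee_rot: [-0.059, 0.998, -0.0, 0.0]
contact_force: [3.3, -0.3, -1.7]
width: 0.0257
```

Request:
carry_out(plan="-1 0.002 0 0 0 0 0; -1 0.004 0 0 0 0 0; -1 0.006 0 0 0 0 0; -1 0.008 0 0 0 0 0; -1 0.01 0 0 0 0 0; -1 0.012 0 0 0 0 0; -1 0.012 0 0 0 0 0; -1 0.012 0 0 0 0 0; -1 0.012 0 0 0 0 0; -1 0.012 0 0 0 0 0")

```text
clock: 32.15
ee_pos: [0.4463, 0.0304, 0.066]
ee_rot: [-0.059, 0.998, -0.0, -0.0]
contact_force: [3.5, -0.1, -1.6]
width: 0.0257
```

Request:
carry_out(plan="-1 0.002 0 0 0 0 0; -1 0.004 0 0 0 0 0; -1 0.006 0 0 0 0 0; -1 0.008 0 0 0 0 0; -1 0.01 0 0 0 0 0; -1 0.012 0 0 0 0 0; -1 0.012 0 0 0 0 0; -1 0.012 0 0 0 0 0; -1 0.012 0 0 0 0 0; -1 0.012 0 0 0 0 0")

```text
clock: 33.4
ee_pos: [0.4452, 0.0303, 0.066]
ee_rot: [-0.059, 0.998, -0.0, -0.0]
contact_force: [2.7, 0.7, -2.5]
width: 0.0255
```

```bash
python3 - <<'E'
from h import *
st()
im=vision.snapshot('top');crop('top','pics/t11c.png',215,130,50,35,14,im)
im=vision.snapshot('scene');crop('scene','pics/s11c.png',250,175,80,60,9,im)
E
```

```text
33.4 [0.4452 0.0303 0.066 ] shelf tcp -0.1304826090287547 0.09108678041246449 F [ 2.6763  0.741  -2.5257] Fshelf x 2.7451731793356875 T [ 0.2153 -0.7848  0.0242]
```

View pics/t11c.png

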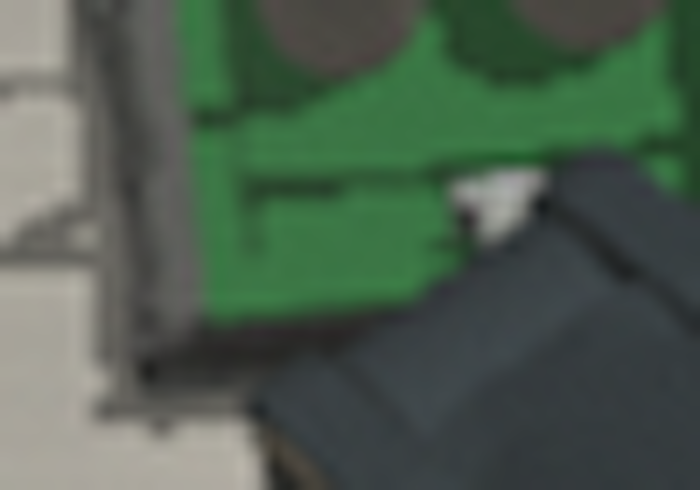

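View pics/s11c.png

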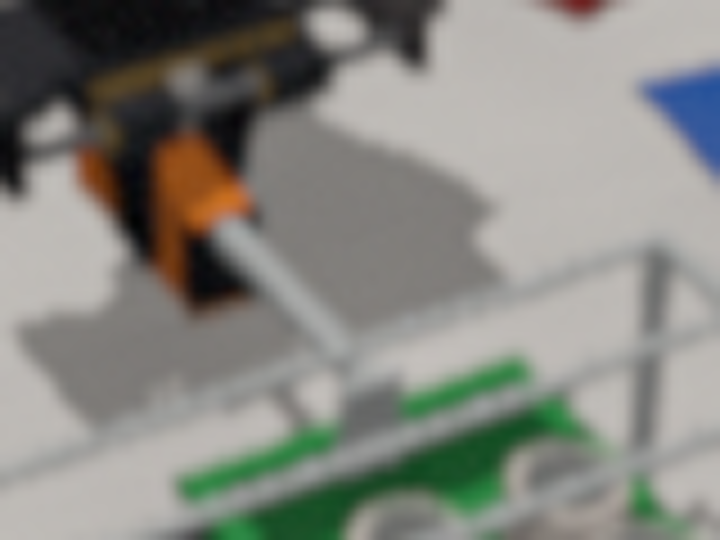

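```bash
python3 - <<'E'
from h import *
def inv(Q): d=Q[:,:2]-p[:2]; return np.c_[c_*d[:,0]+s_*d[:,1],-s_*d[:,0]+c_*d[:,1]]
T=lambda x,y:((x+.5)/14-.5+215,(y+.5)/14-.5+130)
print(inv(plane("top",[T(208,320)],.067)),inv(plane("top",[T(125,400)],0)),inv(plane("top",[T(128,385)],.048)))
T=lambda x,y:((x+.5)/7-.5+200,(y+.5)/7-.5+80)
E
```

```text
[[-0.0069  0.164 ]] [[-0.0057  0.1892]] [[-0.0153  0.1856]]
```

Request:
carry_out(plan="-1 0.002 0 0 0 0 0; -1 0.004 0 0 0 0 0; -1 0.006 0 0 0 0 0; -1 0.008 0 0 0 0 0; -1 0.01 0 0 0 0 0; -1 0.01 0 0 0 0 0; -1 0.01 0 0 0 0 0; -1 0.01 0 0 0 0 0; -1 0.01 0 0 0 0 0; -1 0.01 0 0 0 0 0")

```text
clock: 34.75
ee_pos: [0.4451, 0.0303, 0.0662]
ee_rot: [-0.059, 0.998, 0.0, 0.001]
contact_force: [5.5, 0.6, -3.7]
width: 0.0258
```

Contact has begun: 5.5 N and the TCP has stopped following. I advance in small steps.

Request:
carry_out(plan="-1 0.001 0 0 0 0 0; -1 0.002 0 0 0 0 0; -1 0.003 0 0 0 0 0; -1 0.004 0 0 0 0 0; -1 0.005 0 0 0 0 0; -1 0.006 0 0 0 0 0; -1 0.007 0 0 0 0 0; -1 0.008 0 0 0 0 0; -1 0.008 0 0 0 0 0; -1 0.008 0 0 0 0 0")

```text
clock: 36.0
ee_pos: [0.4451, 0.0303, 0.0664]
ee_rot: [-0.059, 0.998, 0.0, 0.002]
contact_force: [8.5, 0.3, -5.2]
width: 0.0257
```

```bash
python3 - <<'E'
from h import *
st()
im=vision.snapshot('scene');crop('scene','pics/s12c.png',250,175,80,60,9,im)
E
```

```text
36.0 [0.4451 0.0303 0.0664] shelf tcp -0.13048581637295129 0.09111481163169323 F [ 8.4951  0.3067 -5.2251] Fshelf x 8.47168680032744 T [ 0.264  -1.467   0.0115]
```

View pics/s12c.png

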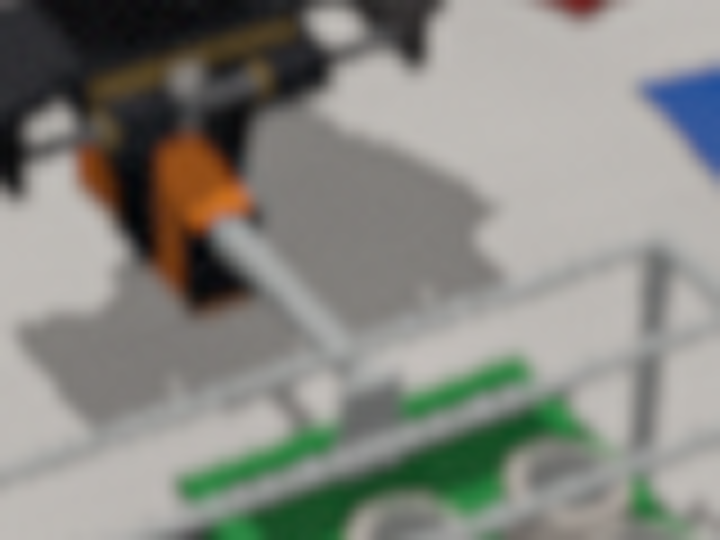

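Request:
carry_out(plan="-1 0.001 0 0 0 0 0; -1 0.002 0 0 0 0 0; -1 0.003 0 0 0 0 0; -1 0.004 0 0 0 0 0; -1 0.005 0 0 0 0 0; -1 0.006 0 0 0 0 0; -1 0.007 0 0 0 0 0; -1 0.008 0 0 0 0 0; -1 0.008 0 0 0 0 0; -1 0.008 0 0 0 0 0")

```text
clock: 37.3
ee_pos: [0.4452, 0.0304, 0.0665]
ee_rot: [-0.059, 0.998, 0.001, 0.002]
contact_force: [10.0, 1.3, -7.0]
width: 0.0256
```

Request:
carry_out(plan="-1 0.001 0 0 0 0 0; -1 0.002 0 0 0 0 0; -1 0.003 0 0 0 0 0; -1 0.004 0 0 0 0 0; -1 0.005 0 0 0 0 0; -1 0.006 0 0 0 0 0; -1 0.007 0 0 0 0 0; -1 0.008 0 0 0 0 0; -1 0.008 0 0 0 0 0; -1 0.008 0 0 0 0 0")

```text
clock: 38.55
ee_pos: [0.4452, 0.0304, 0.0667]
ee_rot: [-0.059, 0.998, 0.001, 0.003]
contact_force: [10.7, 0.7, -8.1]
width: 0.0255
```

```bash
python3 - <<'E'
from h import *
st()
im=vision.snapshot('top');crop('top','pics/t13c.png',205,75,80,85,7,im)
im=vision.snapshot('scene');crop('scene','pics/s13c.png',250,175,80,60,9,im)
st()
E
```

```text
38.55 [0.4452 0.0304 0.0667] shelf tcp -0.13040654088634673 0.0911758380778743 F [10.6894  0.6646 -8.0943] Fshelf x 10.692934018363125 T [ 0.2315 -2.0725 -0.0242]
38.65 [0.4452 0.0304 0.0667] shelf tcp -0.1304065330277946 0.09118776993858582 F [11.8403  1.5061 -7.7066] Fshelf x 11.935326873985845 T [ 0.2356 -2.0823 -0.0408]
```

View pics/t13c.png

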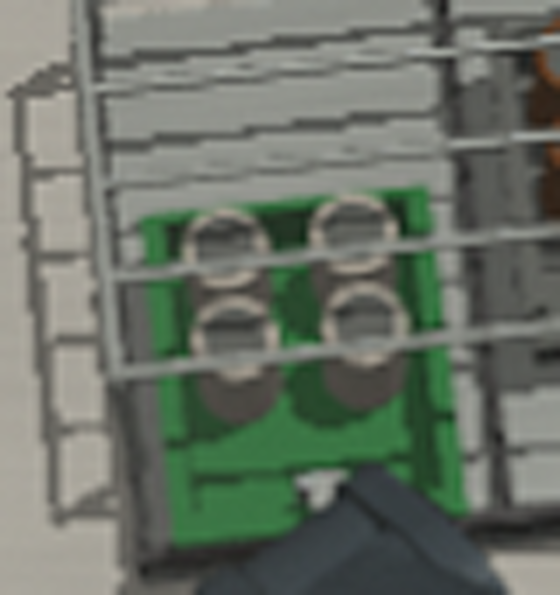

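View pics/s13c.png

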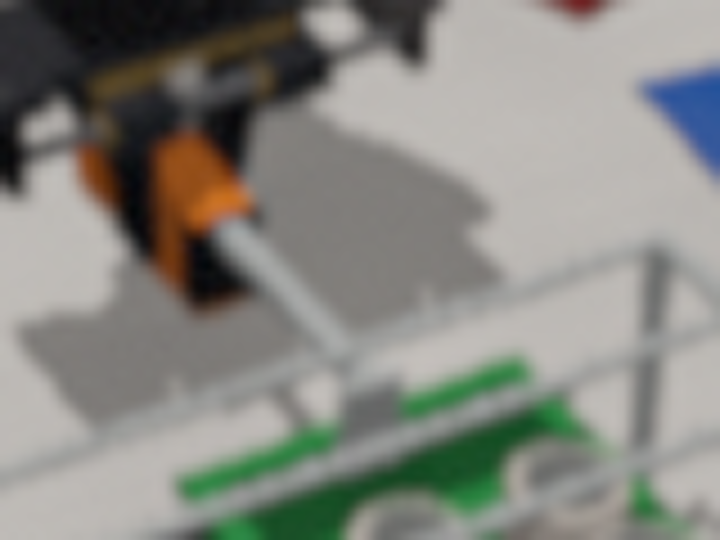

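Pull is about 11–12 N, but Fz has grown to −8 N: the claw is dragging upwards on the wall as the wrist flexes. I relieve that by lowering slightly and adding a touch of pull.

Request:
carry_out(plan="-1 0 0 0.002 0 0 0; -1 0 0 0.004 0 0 0; -1 0 0 0.006 0 0 0; -1 0 0 0.008 0 0 0; -1 0 0 0.01 0 0 0; -1 0 0 0.012 0 0 0; -1 0.001 0 0.012 0 0 0; -1 0.002 0 0.012 0 0 0; -1 0.002 0 0.012 0 0 0; -1 0.002 0 0.012 0 0 0")

```text
clock: 39.9
ee_pos: [0.4451, 0.0304, 0.0658]
ee_rot: [-0.059, 0.998, 0.001, 0.003]
contact_force: [9.9, 1.2, -5.1]
width: 0.0251
```

```bash
python3 - <<'E'
from h import *
st()
E
```

```text
39.9 [0.4451 0.0304 0.0658] shelf tcp -0.13051632579126934 0.09119571958346558 F [ 9.8921  1.2068 -5.1118] Fshelf x 9.965407160841096 T [ 0.1838 -2.1104 -0.124 ]
```

Request:
carry_out(plan="-1 0.001 0 0.002 0 0 0; -1 0.002 0 0.004 0 0 0; -1 0.003 0 0.006 0 0 0; -1 0.004 0 0.008 0 0 0; -1 0.005 0 0.01 0 0 0; -1 0.006 0 0.012 0 0 0; -1 0.007 0 0.012 0 0 0; -1 0.008 0 0.012 0 0 0; -1 0.008 0 0.012 0 0 0; -1 0.008 0 0.012 0 0 0")

```text
clock: 41.15
ee_pos: [0.445, 0.0305, 0.0649]
ee_rot: [-0.059, 0.998, 0.001, 0.004]
contact_force: [10.5, 1.1, -2.0]
width: 0.0257
```

```bash
python3 - <<'E'
from h import *
st()
E
```

```text
41.15 [0.445  0.0305 0.0649] shelf tcp -0.13060302827255044 0.09129200544182735 F [10.4576  1.0621 -1.9652] Fshelf x 10.50976745032399 T [ 0.2361 -2.2924 -0.0985]
```

Request:
carry_out(plan="-1 0.002 0 0.001 0 0 0; -1 0.004 0 0.002 0 0 0; -1 0.006 0 0.003 0 0 0; -1 0.008 0 0.004 0 0 0; -1 0.01 0 0.005 0 0 0; -1 0.011 0 0.005 0 0 0; -1 0.011 0 0.005 0 0 0; -1 0.011 0 0.005 0 0 0; -1 0.011 0 0.005 0 0 0; -1 0.011 0 0.005 0 0 0")

```text
clock: 42.4
ee_pos: [0.445, 0.0305, 0.0648]
ee_rot: [-0.058, 0.998, 0.001, 0.005]
contact_force: [11.2, 0.4, -3.3]
width: 0.0256
```

```bash
python3 - <<'E'
from h import *
st()
im=vision.snapshot('scene');crop('scene','pics/s14c.png',250,175,80,60,9,im)
st()
E
```

```text
42.4 [0.445  0.0305 0.0648] shelf tcp -0.13059636768613983 0.09129904073753112 F [11.1922  0.3907 -3.3167] Fshelf x 11.159762928769831 T [ 0.1574 -2.6778 -0.1167]
42.45 [0.445  0.0305 0.0648] shelf tcp -0.13056446104246067 0.09132953306717703 F [13.0519  1.0725 -2.6861] Fshelf x 13.087135473942963 T [ 0.2194 -2.6754 -0.1045]
```

View pics/s14c.png

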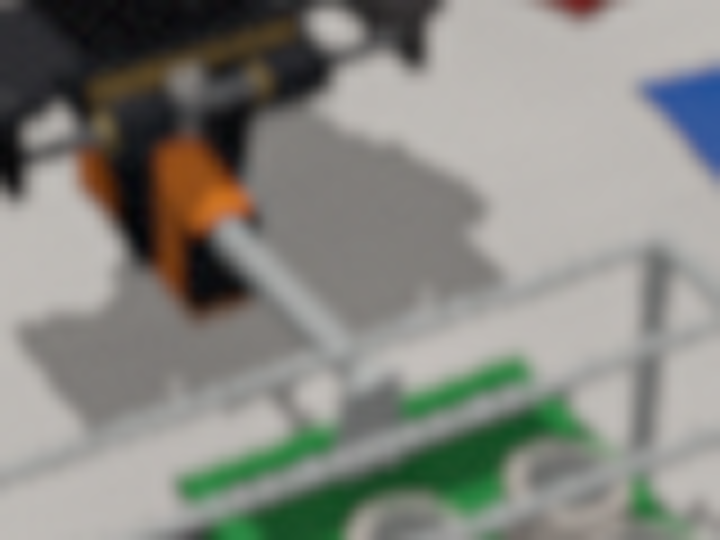

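Request:
carry_out(plan="-1 0.002 0 0.001 0 0 0; -1 0.004 0 0.002 0 0 0; -1 0.006 0 0.003 0 0 0; -1 0.008 0 0.004 0 0 0; -1 0.009 0 0.005 0 0 0; -1 0.009 0 0.005 0 0 0; -1 0.009 0 0.005 0 0 0; -1 0.009 0 0.005 0 0 0; -1 0.009 0 0.005 0 0 0; -1 0.009 0 0.005 0 0 0")

```text
clock: 43.7
ee_pos: [0.445, 0.0305, 0.0645]
ee_rot: [-0.058, 0.998, 0.001, 0.006]
contact_force: [13.1, 0.5, -3.3]
width: 0.0255
```

```bash
python3 - <<'E'
from h import *
st()
im=vision.snapshot('top');crop('top','pics/t15c.png',205,75,80,85,7,im)
st()
im=vision.snapshot('scene');crop('scene','pics/s15c.png',250,175,80,60,9,im)
st()
E
```

```text
43.7 [0.445  0.0305 0.0645] shelf tcp -0.13060574633491281 0.0913368164051357 F [13.1446  0.5291 -3.302 ] Fshelf x 13.11485320164774 T [ 0.2211 -2.9781 -0.0879]
43.75 [0.445  0.0306 0.0645] shelf tcp -0.13060070643192623 0.09136783123752534 F [13.6055  0.3452 -3.3407] Fshelf x 13.550799411063997 T [ 0.1604 -2.9608 -0.1563]
43.8 [0.445  0.0306 0.0645] shelf tcp -0.13059348603215182 0.09136733966537043 F [13.1305  1.0278 -2.0997] Fshelf x 13.159861849699446 T [ 0.2291 -2.9461 -0.1263]
```

View pics/t15c.png

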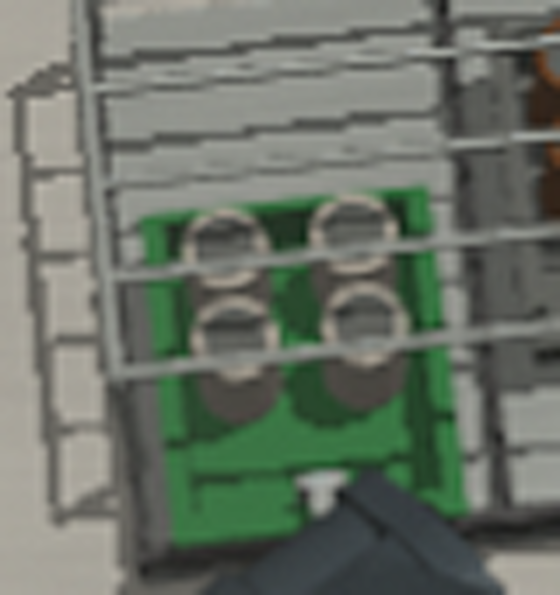

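Three readings agree at about 13.2 N. I add a small margin and hold.

Request:
carry_out(plan="-1 0.001 0 0 0 0 0; -1 0.002 0 0.001 0 0 0; -1 0.003 0 0.002 0 0 0; -1 0.004 0 0.002 0 0 0; -1 0.005 0 0.003 0 0 0; -1 0.005 0 0.003 0 0 0; -1 0.005 0 0.003 0 0 0; -1 0.005 0 0.003 0 0 0; -1 0.005 0 0.003 0 0 0; -1 0.005 0 0.003 0 0 0")

```text
clock: 45.05
ee_pos: [0.445, 0.0306, 0.0644]
ee_rot: [-0.058, 0.998, 0.001, 0.007]
contact_force: [13.3, 1.0, -2.6]
width: 0.0253
```

Request:
carry_out(plan="-1 -0.02 0 0 0 0 0; -1 -0.04 0 0 0 0 0; -1 -0.07 0 -0.02 0 0 0; -1 -0.11 0 -0.03 0 0 0; -1 -0.15 0 -0.04 0 0 0; -1 -0.15 0 -0.1 0 0 0; -1 -0.15 0 -0.19 0 0 0; -1 -0.15 0 -0.29 0 0 0; -1 -0.15 0 -0.39 0 0 0; -1 -0.15 0 -0.45 0 0 0")

```text
clock: 46.3
ee_pos: [0.4535, 0.0312, 0.1083]
ee_rot: [-0.059, 0.998, -0.0, 0.001]
contact_force: [0.3, -0.5, -1.1]
width: 0.026
```

```bash
python3 - <<'E'
from h import *
st(); goto((.422,.333,.09),176.9)
im=vision.snapshot('scene');crop('scene','pics/s16c.png',250,165,90,70,8,im)
E
```

```text
46.3 [0.4535 0.0312 0.1083] shelf tcp -0.12204805807814986 0.09101294878366303 F [ 0.2941 -0.5485 -1.123 ] Fshelf x 0.2271349473382654 T [ 0.1684 -0.14   -0.0211]
at 46.3 [0.4535 0.0312 0.1083] F [ 0.2941 -0.5485 -1.123 ] shift/10cm [-0.0396  3.0339  0.1816] turn [-0.      0.0002  0.0273]
```

View pics/s16c.png

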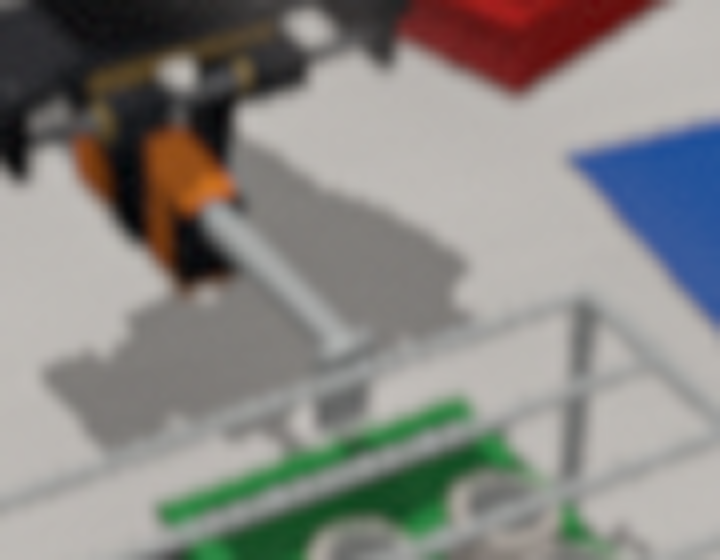

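The claw hangs free above the rack at crop (340,400), and the rack's lip lies along (165,512)–(465,405). I carry the hook back.

Request:
carry_out(plan="-1 0.02 0.08 0 0 0 0; -1 0.04 0.18 0 0 0 0; -1 0.05 0.28 0 0 0 0; -1 0.05 0.4 0 0 0 0; -1 0.05 0.5 0 0 0 0; -1 0.05 0.6 0 0 0 0; -1 0.05 0.7 0 0 0 0; -1 0.05 0.8 0 0 0 0; -1 0.05 0.9 0 0 0 0; -1 0.05 1 0 0 0 0")

```text
clock: 47.6
ee_pos: [0.4365, 0.1306, 0.1073]
ee_rot: [-0.059, 0.998, -0.0, 0.0]
contact_force: [-0.5, -0.0, -2.3]
width: 0.0256
```

```bash
python3 - <<'E'
from h import *
goto((.437,.3327,.0165),176.9)
E
```

```text
at 47.6 [0.4365 0.1306 0.1073] F [-0.4821 -0.0253 -2.3428] shift/10cm [-0.2418  2.0063  0.9083] turn [-0.      0.      0.0273]
```

Request:
carry_out(plan="-1 -0.01 0.1 0 0 0 0; -1 -0.02 0.2 0 0 0 0; -1 -0.03 0.3 0 0 0 0.003; -1 -0.04 0.4 0 0 0 0.006; -1 -0.05 0.5 0.03 0 0 0.01; -1 -0.06 0.6 0.07 0 0 0.014; -1 -0.08 0.7 0.1 0 0 0.018; -1 -0.1 0.8 0.14 0 0 0.022; -1 -0.11 0.9 0.17 0 0 0.025; -1 -0.12 1 0.2 0 0 0.0273")

```text
clock: 48.85
ee_pos: [0.4368, 0.2314, 0.0871]
ee_rot: [0.027, 1.0, -0.0, -0.0]
contact_force: [0.5, 0.1, -2.2]
width: 0.0259
```

```bash
python3 - <<'E'
from h import *
goto((.437,.3327,.0165),176.9)
im=vision.snapshot('scene');crop('scene','pics/s17c.png',280,140,120,90,6,im)
im=vision.snapshot('top');crop('top','pics/t17c.png',205,60,125,105,6,im)
E
```

```text
at 48.85 [0.4368 0.2314 0.0871] F [ 0.4886  0.0924 -2.1647] shift/10cm [0.053  1.0117 0.7064] turn [-0.     -0.     -0.0001]
```

View pics/s17c.png

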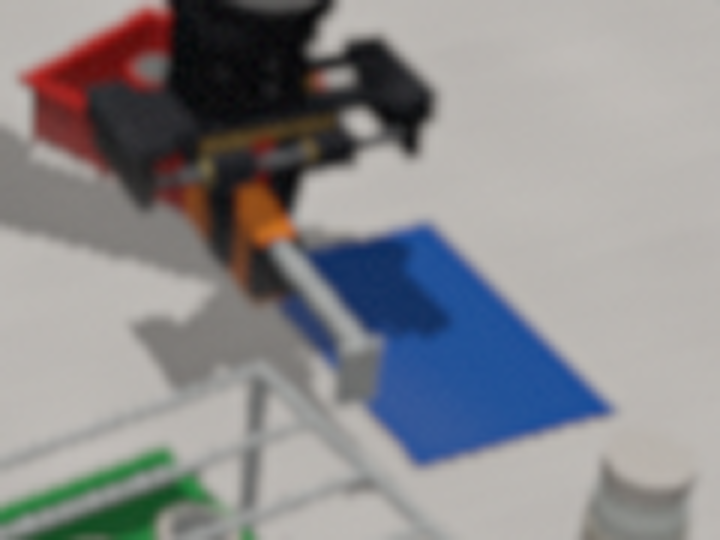

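View pics/t17c.png

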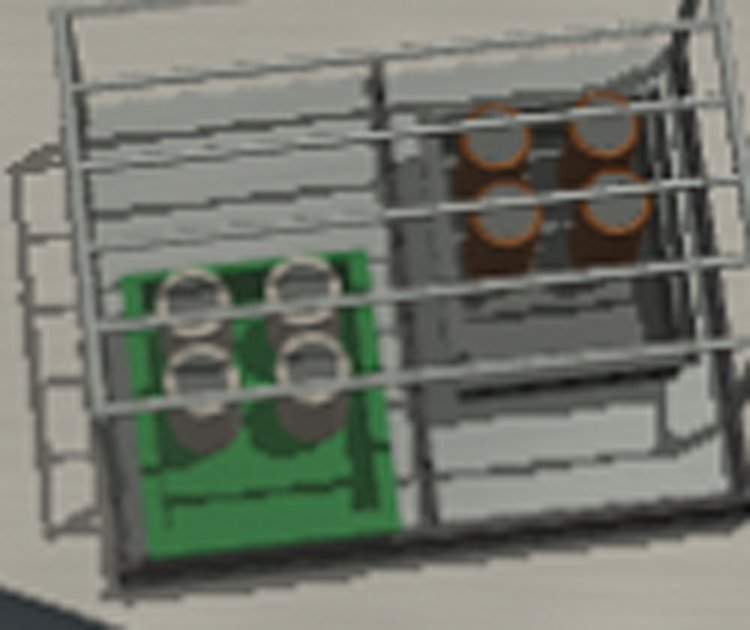

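The top view shows the green rack's lip (148,555)–(400,527) lying along and over the stop bar; the grey rack hasn't moved. The hook is still level. I move over the mat and lower it.

Request:
carry_out(plan="-1 0.01 0.1 0.03 0 0 0; -1 0.02 0.22 0.06 0 0 0; -1 0.03 0.34 0.09 0 0 0; -1 0.04 0.46 0.12 0 0 0; -1 0.05 0.58 0.16 0 0 0; -1 0.05 0.7 0.21 0 0 0; -1 0.05 0.82 0.27 0 0 0; -1 0.05 0.92 0.34 0 0 0; -1 0.05 1 0.41 0 0 0; -1 0.05 1 0.5 0 0 0")

```text
clock: 50.2
ee_pos: [0.4371, 0.3316, 0.0369]
ee_rot: [0.027, 1.0, 0.0, 0.0]
contact_force: [0.1, -0.3, -2.3]
width: 0.0259
```

```bash
python3 - <<'E'
from h import *
goto((.437,.3327,.0165),176.9)
im=vision.snapshot('scene');crop('scene','pics/s18c.png',300,140,110,85,7,im)
E
```

```text
at 50.2 [0.4371 0.3316 0.0369] F [ 0.1043 -0.2947 -2.3454] shift/10cm [0.0019 0.0106 0.2037] turn [0.0001 0.     0.0001]
```

View pics/s18c.png

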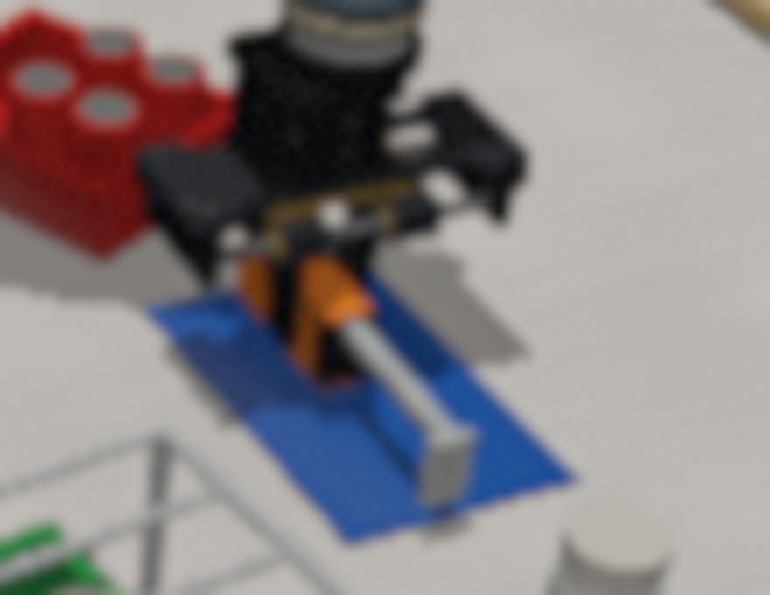

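Request:
carry_out(plan="-1 0 0.01 0.03 0 0 0; -1 0 0.01 0.06 0 0 0; -1 0 0.01 0.09 0 0 0; -1 0 0.01 0.12 0 0 0; -1 0 0.01 0.15 0 0 0; -1 0 0.01 0.17 0 0 0; -1 0 0.01 0.185 0 0 0; -1 0 0.01 0.195 0 0 0; -1 0 0.01 0.2 0 0 0; -1 0 0.01 0.2 0 0 0")

```text
clock: 51.5
ee_pos: [0.4372, 0.3319, 0.0174]
ee_rot: [0.027, 1.0, 0.0, 0.0]
contact_force: [0.5, 0.7, -2.3]
width: 0.0256
```

Request:
carry_out(plan="-1 0 0 0.002 0 0 0; -1 0 0 0.004 0 0 0; -1 0 0 0.006 0 0 0; -1 0 0 0.008 0 0 0; -1 0 0 0.01 0 0 0; -1 0 0 0.012 0 0 0; -1 0 0 0.012 0 0 0; -1 0 0 0.012 0 0 0; -1 0 0 0.012 0 0 0; -1 0 0 0.012 0 0 0")

```text
clock: 52.75
ee_pos: [0.4372, 0.3319, 0.0166]
ee_rot: [0.027, 1.0, -0.0, 0.0]
contact_force: [-1.3, -2.7, 6.0]
width: 0.0261
```

Touchdown (Fz +6 N). I ease off slightly and open.

Request:
carry_out(plan="-1 0 0 -0.004 0 0 0; -1 0 0 -0.006 0 0 0; -0.4 0 0 -0.006 0 0 0; -0.2 0 0 -0.006 0 0 0; 0 0 0 -0.006 0 0 0; 0.3 0 0 -0.006 0 0 0; 0.6 0 0 -0.006 0 0 0; 1 0 0 -0.006 0 0 0; 1 0 0 -0.006 0 0 0; 1 0 0 -0.006 0 0 0")

```text
clock: 54.0
ee_pos: [0.4372, 0.3318, 0.0167]
ee_rot: [0.027, 1.0, -0.0, 0.0]
contact_force: [0.8, -0.4, 0.0]
width: 0.0834
```

```bash
python3 - <<'E'
from h import *
st()
im=vision.snapshot('scene');crop('scene','pics/s19c.png',300,140,110,85,7,im)
E
```

```text
54.0 [0.4372 0.3318 0.0167] shelf tcp -0.10267561424503588 0.3913991999217791 F [ 0.7943 -0.4183  0.0367] Fshelf x 0.7392372257404016 T [ 0.0998 -0.146  -0.0183]
```

View pics/s19c.png

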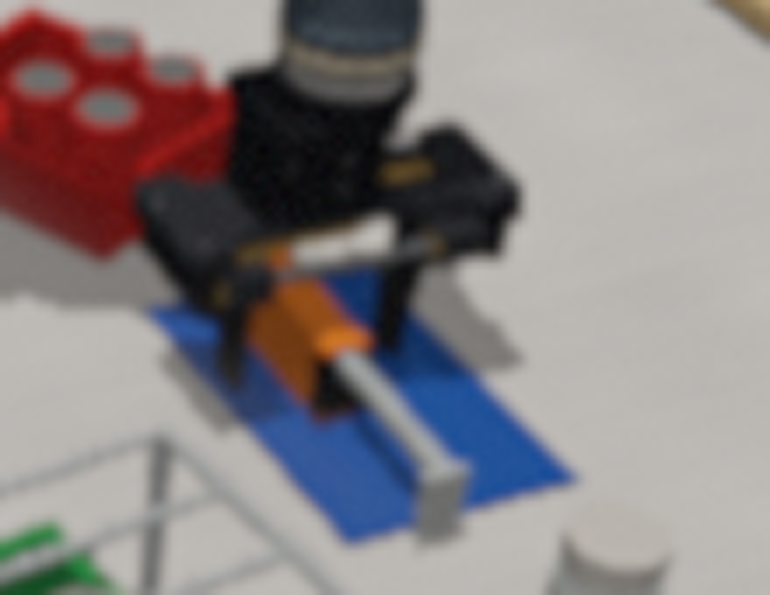

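The hook stands upright on the mat, with the fingers well clear at (230,370) and (395,330). I lift straight up.

Request:
carry_out(plan="1 0 0 -0.06 0 0 0; 1 0 0 -0.15 0 0 0; 1 0 0 -0.25 0 0 0; 1 0 0 -0.35 0 0 0; 1 0 0 -0.45 0 0 0; 1 0 0 -0.55 0 0 0; 1 0 0 -0.65 0 0 0; 1 0 0 -0.75 0 0 0; 1 0 0 -0.88 0 0 0; 1 0 0 -1 0 0 0")

```text
clock: 55.3
ee_pos: [0.4372, 0.3319, 0.1177]
ee_rot: [0.027, 1.0, 0.0, 0.0]
contact_force: [-0.0, -0.1, 0.0]
width: 0.0872
```

Request:
carry_out(plan="1 0.1 0.1 -0.06 0 0 0; 1 0.2 0.2 -0.15 0 0 0; 1 0.3 0.3 -0.25 0 0 0; 1 0.4 0.4 -0.35 0 0 0; 1 0.4 0.5 -0.45 0 0 0; 1 0.4 0.6 -0.55 0 0 0; 1 0.4 0.7 -0.65 0 0 0; 1 0.4 0.8 -0.75 0 0 0; 1 0.4 0.9 -0.88 0 0 0; 1 0.4 1 -1 0 0 0")

```text
clock: 56.55
ee_pos: [0.4028, 0.4346, 0.2177]
ee_rot: [0.027, 1.0, 0.0, 0.0]
contact_force: [-0.3, 0.4, -0.2]
width: 0.087
```

```bash
python3 - <<'E'
from h import *
st()
im=vision.snapshot('scene');cv2.imwrite('pics/s20.png',im[:,:,::-1]);crop('scene','pics/s20c.png',205,150,190,165,4,im)
im=vision.snapshot('top');cv2.imwrite('pics/t20.png',im[:,:,::-1]);crop('top','pics/t20c.png',130,45,215,185,3.5,im)
hsv=cv2.cvtColor(im,cv2.COLOR_RGB2HSV); g=cv2.inRange(hsv,(50,90,50),(80,255,255))
def inv(Q): d=Q[:,:2]-p[:2]; return np.c_[c_*d[:,0]+s_*d[:,1],-s_*d[:,0]+c_*d[:,1]]
pts=[(x,130+np.where(g[130:160,x])[0].max()+.5) for x in range(233,268) if g[130:160,x].any()]
L=inv(plane("top",pts,.067)); k=np.polyfit(L[:,1],L[:,0],1); print("lip shelf x mean",L[:,0].mean(),"askew deg",np.degrees(np.arctan(k[0])))
E
```

```text
56.55 [0.4028 0.4346 0.2177] shelf tcp -0.12471614361702374 0.4975451096408772 F [-0.3422  0.4414 -0.1784] Fshelf x -0.2876108831198717 T [ 0.1018 -0.171   0.0561]
lip shelf x mean -0.008042471810387041 askew deg -0.08534362101722223
```

View pics/s20c.png

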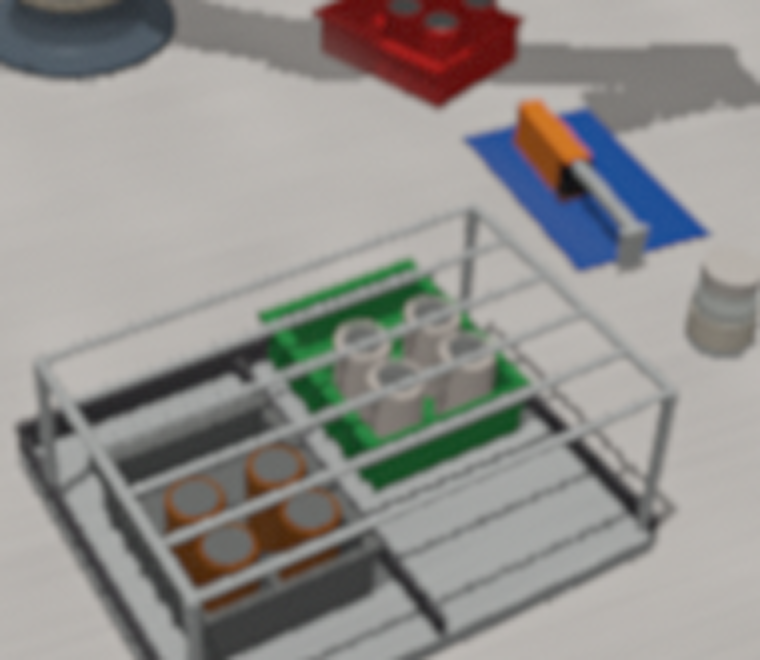

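View pics/t20c.png

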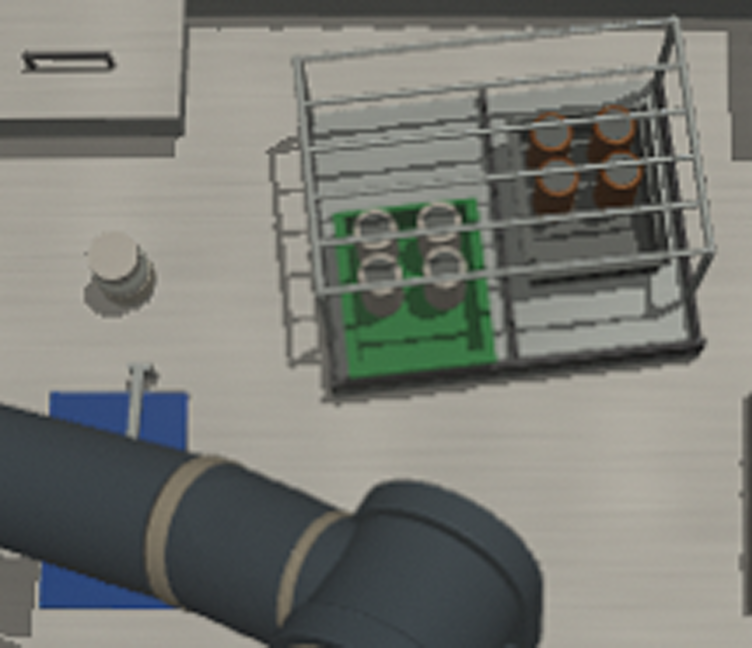

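The rack's lip is at shelf x = −8.0 mm and 0.09° from square, so it is home. The hook stands on the mat, the grey rack and jar haven't moved, and the arm is clear.

```bash
python3 -c "
from h import *
print(workorder.sign_off())"
```

```text
the job is handed in; nothing more can be done
None
```

I dragged the green rack forward with the hook until it was home against the stop bar. The hook is back on its blue mat, and I handed the job in at about 57 s of the 72 s allowed; no verdict is reported.

- **Pull:** The rack dragged at about 3 N. I ended with a steady pull on the bar that read 13.1 to 13.6 N, never above that in the readings I took.
- **Rack position:** Before sign-off the lip measured −8.0 mm in the shelf frame, where −8 is expected at home, and 0.09° from square. The camera calibration is only good to about 2 mm. The force climbing while the hook stopped moving is the firmer sign that it is seated.
- **Hook:** It stands upright on its grip, close to where it started, with the grip on the mat in the scene view. The arm hid part of the mat in the last top view. It set down at about 8 N, then I eased off before opening.
- **Other objects:** The grey rack and the jar look unmoved in the last views. I did not measure the bowl, mug or spray bottle again; the gripper passed well above them.
- **Disagreement during seating:** The claw pulled up on the rack's front wall, by about 6 N at its peak, because the wrist flexed. I lowered the hook about 3 mm to relieve it, and the pictures showed no lifting. The two cameras also differed by 2 to 4 mm on shelf points.

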